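# Stamp and post the returned stock tallies

## Robot

A 6-joint arm with a two-finger parallel gripper is mounted at the origin on the work surface. World frame = base frame: x ahead of the robot, y to its left, z up, the work surface at z = 0. Lengths are in mm, angles in rad, forces in N, time in s.
With the tool pointing down it reaches from about 350 to 875 mm from the base axis. Payload 4.2 kg.
Tool frame: the origin (TCP) lies midway between the tips of the shut fingers; the grasp point (between the pads) lies 19 mm behind it; z points along the fingers, y is the direction in which the jaws open and shut (so a half turn about z gives the same grasp; the last joint's range is limited). The gripper opens to 85 mm and grips with 20 to 120 N. Pads are 22 mm wide; open, the fingers measure 114 mm over their backs; the gripper's body (76 mm by 85 mm) begins 54 mm behind the grasp point. The pads swing forward as they close: fully open they stand 13 mm farther back than shut.
Start: joints at [-0.942, 0.385, 0.008, 0, -1.194, -0.259], TCP at [225.907, -582.722, 231.312] pointing down, gripper open.
Joint ranges: [-3.14, 3.14], [-1.21, 2.06], [-1.07, 1.41], [-3.16, 2.05], [-2.99, -0.16], [-3.1, 3.1]. Speed limits (rad/s): [2.79, 2.79, 3.14, 3.14, 3.14, 3.14].

## Interface

Orientations are given as a unit quaternion [x, y, z, w].
In Python, from bench import read_state, get_image, job_done, search_frame, regions_of gives the robot as it stands.
- The arm moves only by the tool servo_tool, never from a script. Its arguments are lists of equal length, an entry for each row: "turn": the turn, a rotation vector about the world's x, y, z in rad, a list of three; "dp": the shift along the world's x, y, z in m, a list of three; "fingers": the finger opening in m, from 0 to 0.0854. In form: {"turn": [[rx, ry, rz], ...], "dp": [[tx, ty, tz], ...], "fingers": [fingers, ...]}. A call has exactly 5 rows; each row shifts and turns the pose as measured when the row begins; what a row does not reach is not made up. A row lasts 1/8 s, in which the tool goes at most 62.5 mm and 10.7 degrees, less where a joint would pass 70% of its speed; a pose out of reach is approached as far as the arm can. A call is refused whole if a number of a shift passes 0.0625 or a number of a turn 0.188, either way. A call with a gripper value outside its range is refused whole. The fingers move at their own pace and stop on an object; the grip force is fixed at half the most. Time passes only in rows, so rows that do not move let the fingers close, or fill a call up. It gives the time, the measured TCP pose, the force and the opening at its end, in the units of the state.
- read_state(): the state, without advancing time (a new reading comes with each control period).
- get_image(name): name is "scene" or "top" or "wrist"; returns a dict with "img" (384x512x3 uint8, red, green, blue), "vfov" (degrees; the focal length in pixels is half the picture's height over the tangent of half this angle, whatever the lens; pixels are square), "cx", "cy" (the principal point, pixels), "world_from_camera" (4x4, takes a point from camera to world coordinates); the wrist camera has in their place "mount" (4x4, takes a point from camera to tool coordinates, whose origin is the TCP and whose axes are the flange's). Camera axes: x right, y down, z forward; pixel columns grow to the right and rows downward; lengths in mm; the calibration is good to about 2 mm. A picture is of the moment at which its call begins: read the wrist's pose just before it. There is no depth.
- job_done(): hands the job in, once; it reports no verdict.
Trained networks look in the newest picture that a camera, given by its name, has taken for a name from the list of things; names that differ only in an ending like _2 or _b are one class to them, and where a whole thing is asked for, a point or a joint stands for the part that bears it (a point fixed in the world has none). Each returns a list of dicts, best first, with "score" (0 to 1); they miss things now and then, are a little off and sometimes report something else, mostly with a low value. They report only what shows in the picture. A call takes as long as a camera call. They do not tell look-alikes from the thing itself.
- search_frame(query, camera): "box" ([left, top, width, height] in pixels, round what is visible of it).
- regions_of(query, camera): "region" (384x512 bool, what is visible of it) and "box" ([left, top, width, height] in pixels, round what is visible of it).
The state is a dict: "clock": time; "joints": joint angles; "joint_vel": joint speeds; "joint_efforts": joint torques, N m; "position": TCP position; "ee_rot": TCP orientation; "contact_force": force on the tool from outside, world axes, zero at the start; "wrist_torque": the same for the moment, N m; "gripper_width": finger opening in mm.
Only numpy, scipy, OpenCV 4.12 (cv2) and the standard library are available. Lean on these libraries where they do the work, as an engineer would, in place of code of your own. Each camera call takes 0.05 s, during which the arm holds its last target. There are 200 camera calls.

## Task

Book in the returned tallies lying on the counter, one at a time: red first, then white, then blue (one may be missing). Lay each flat in the green hand stamp, pushed fully home against the backstop, press the black plunger right down to its stop for a moment, then take that tally out and push it right through the slot in the front (robot side) of the yellow returns box so that it drops inside, before stamping the next. Leave the drawer, can and spanner around them where they are.

Things in the scene. Friction and masses are not known exactly. Their poses are not given: they have to be found in the camera images.
- red: The red tally, a flat rigid plastic plate 160 x 60 x 8 mm, about 90 g, same either way round. Origin: centre of its lower face (as it lies at the start), so its middle is 4 mm along its own z; x along its 160 mm length, y across, z through its thickness. May be absent.
- white: The white tally, a flat rigid plastic plate 160 x 60 x 8 mm, about 90 g, same either way round. Origin: centre of its lower face (as it lies at the start), so its middle is 4 mm along its own z; x along its 160 mm length, y across, z through its thickness. May be absent.
- blue: The blue tally, a flat rigid plastic plate 160 x 60 x 8 mm, about 90 g, same either way round. Origin: centre of its lower face (as it lies at the start), so its middle is 4 mm along its own z; x along its 160 mm length, y across, z through its thickness. May be absent.
- stamper: Fixed green hand stamp. Origin: centre of its underside; x points from its open front (robot side) to its back, z up. Base 140 (x) x 100 (y) x 30 mm; its top is the bed, 30 mm high, front edge at x=-70. Backstop (column) at x=+28. An arm 100 mm wide spans x=-22 to +28 over the bed, underside 58 mm and top 102 mm above the counter: slide a tally in level under it from the front.
- stamp_home (a point): Where the middle of a tally's thickness and length is when home on the bed: stamper x=-52, y=0, 34 mm above the counter; axes as the stamper. Two guides 10 mm wide, 12 mm above the bed, 67 mm apart inside, run from the bed's front edge to the backstop. At home 62 mm of the tally overhang the front, free below and beside for gripping. The press does not touch the tally.
- plunger_top (a point): Centre of the top face of the black plunger head (44 mm diameter, 16 mm high) over the stamp's arm, 132 mm above the counter when up, at stamper x=+3, y=0. Moves with the plunger.
- plunger (a joint): Plunger travel in m: 0 up, 0.018 down at its stop. Springs back by itself; 3 N to start, about 10 N at the stop. The stamp has printed when it is held within 2 mm of the stop for 0.2 s.
- returns_box: Fixed yellow sheet-metal returns box 240 (x) x 94 (y) x 186 mm with closed clear lid, walls 4 mm, floor 5 mm, slick inside. Origin: centre of its underside on the counter; front face with the slot at x=-120 (towards the robot), x points into the box, z up. A black strip marks the front edge of the lid.
- slot (a point): Centre of the letter slot at the outer front face of the returns box, 147 mm above the counter; the slot is 70 mm wide (y) and 14 mm high (140 to 154 mm above the counter), through the 4 mm front wall; its x axis points into the box. Behind its lower edge a slick ramp 40 mm long falls inwards at 30 degrees, then the box is open down to its floor: a tally pushed in past its middle and let go tips and slides in.
- drawer: Bystander: wooden drawer 160 x 90 x 60 mm with yellow front and bolts in it, loose, 0.8 kg. Origin: centre of its underside.
- can: Bystander: blue can 66 mm diameter, 110 mm high, loose. Origin: centre of its underside.
- spanner: Bystander: steel spanner lying flat, about 180 mm long, loose. Origin: centre of its underside.
There are look-alikes about, which are no part of the job. Several things have the shape of the white; the one meant has the colours described above.

How it is judged:
By the outcome, as a careful person would: the job done as asked, in the order asked, and still so for the second after the job is handed in, with the robot touching nothing.
Of red, white, blue only 2 to 3 are there at a start; the rules pass over those that are not, and their reading is None.
At some moment in a run one of red, white, blue may be knocked a few centimetres aside while the robot is not near it.
Once in a run the grip may slacken for a moment while it holds something.
It also fails if it takes over 210 s, if anything falls off the work surface, if the arm or the gripper's body presses on something with over 40 N, if the wrist force passes 120 N, or if a joint passes its speed limit or range.

## Working session

There is one attempt and no reset: what is moved stays moved. The work goes in short steps, Python scripts to look and compute and a tool call to move; the robot and the scene stay as the last step left them, time stands still between calls to the robot, and variables do not carry over. Pictures are saved under pics/ and viewed, about 12 in all and at most 16, crops included, and the job is handed in when it is done.

Besides the shell and the picture viewer there is one more tool, called after "Call:" as a command line: name --argument value ..., lists and objects as JSON in quotes. servo_tool: Moves the arm, as the interface text tells. Its arguments: {"type":"object","properties":{"turn":{"type":"array","items":{"type":"array","items":{"type":"number"}}},"dp":{"type":"array","items":{"type":"array","items":{"type":"number"}}},"fingers":{"type":"array","items":{"type":"number"}}},"required":["turn","dp","fingers"]}

```bash
ls; mkdir -p pics; cat > h.py <<'E'
import numpy as np, cv2
from bench import *
from scipy.spatial.transform import Rotation as R
def K(d): return (d["img"].shape[0]/2)/np.tan(np.radians(d["vfov"])/2)
def pose(d,s=None):
    if "world_from_camera" in d: return np.array(d["world_from_camera"])
    T=np.eye(4);T[:3,:3]=R.from_quat(s["ee_rot"]).as_matrix();T[:3,3]=s["position"]
    return T@np.array(d["mount"])
def toz(d,uv,z,s=None):
    T=pose(d,s);f=K(d);uv=np.atleast_2d(np.array(uv,float))
    r=np.c_[(uv[:,0]-d["cx"])/f,(uv[:,1]-d["cy"])/f,np.ones(len(uv))]@T[:3,:3].T
    return T[:3,3]+r*((z-T[2,3])/r[:,2])[:,None]
def proj(d,p,s=None):
    T=np.linalg.inv(pose(d,s));q=np.atleast_2d(p)@T[:3,:3].T+T[:3,3]
    return q[:,:2]/q[:,2:]*K(d)+[d["cx"],d["cy"]]
def save(d,n,box=None,sc=1):
    im=d["img"][:,:,::-1]
    if box: im=im[box[1]:box[3],box[0]:box[2]]
    cv2.imwrite("pics/"+n,cv2.resize(im,None,fx=sc,fy=sc,interpolation=cv2.INTER_CUBIC))
E
python3 - <<'E'
from h import *
print(read_state())
for c in("top","scene"):
    d=get_image(c);save(d,c+"0.png",sc=1.5);print(c,d["vfov"],d["cx"],d["cy"],np.round(d["world_from_camera"],3).tolist())
    for q in("red","white","blue","stamper","plunger","returns_box","slot","drawer","can","spanner"):
        print(q,[(round(r["score"],2),np.round(r["box"]).tolist()) for r in search_frame(q,c)][:4])
E
```

```text
pics
{'clock': 0.0, 'joints': array([-9.42413886e-01,  3.85571602e-01,  6.58169258e-03, -4.81052624e-04,
       -1.19400451e+00, -2.58591095e-01]), 'joint_vel': array([-0.00091495, -0.00120716,  0.00063672, -0.00188359,  0.00114964,
        0.00015327]), 'joint_efforts': array([ 3.26050631e-04, -3.92287660e+01,  1.88401437e+01,  4.18611601e+00,
       -4.54950452e-03,  9.54794473e-06]), 'position': array([ 225.67376432, -582.18907092,  230.19790232]), 'ee_rot': array([-1.83756637e-01,  9.82971129e-01,  1.08864941e-03, -2.69661024e-04]), 'contact_force': array([-5.36953049e-01,  7.89649068e-02, -2.82669776e-04]), 'wrist_torque': array([-0.01549819, -0.00259178, -0.01140643]), 'gripper_width': 85.09195123035394}
top 45.12054303096768 258.67183863128747 193.96335365665445 [[0.015, -0.995, 0.099, 417.329], [-1.0, -0.015, -0.002, -26.493], [0.003, -0.099, -0.995, 1417.559], [0.0, 0.0, 0.0, 1.0]]
red [(0.56, [213.0, 210.0, 52.0, 19.0])]
white [(0.79, [228.0, 170.0, 51.0, 19.0]), (0.7, [321.0, 253.0, 29.0, 59.0]), (0.7, [158.0, 231.0, 57.0, 43.0])]
blue [(0.94, [224.0, 132.0, 49.0, 18.0])]

[... 443 characters left out ...]
[[0.433, 0.635, -0.64, 1248.056], [0.902, -0.305, 0.307, -336.697], [-0.0, -0.71, -0.704, 890.518], [0.0, 0.0, 0.0, 1.0]]
red [(0.93, [226.0, 184.0, 50.0, 29.0])]
white [(0.84, [229.0, 217.0, 51.0, 29.0]), (0.79, [148.0, 177.0, 17.0, 26.0]), (0.68, [259.0, 261.0, 54.0, 31.0]), (0.6, [262.0, 152.0, 33.0, 33.0])]
blue [(0.69, [250.0, 235.0, 59.0, 37.0])]
stamper [(0.71, [161.0, 246.0, 57.0, 54.0])]
plunger [(0.69, [172.0, 245.0, 14.0, 15.0]), (0.27, [301.0, 150.0, 88.0, 98.0])]
returns_box [(0.96, [302.0, 150.0, 86.0, 100.0])]
slot [(0.63, [74.0, 237.0, 47.0, 67.0])]
drawer [(0.63, [76.0, 236.0, 44.0, 68.0])]
can [(0.81, [356.0, 148.0, 22.0, 32.0])]
spanner [(0.86, [257.0, 263.0, 60.0, 28.0])]
```

View pics/top0.png

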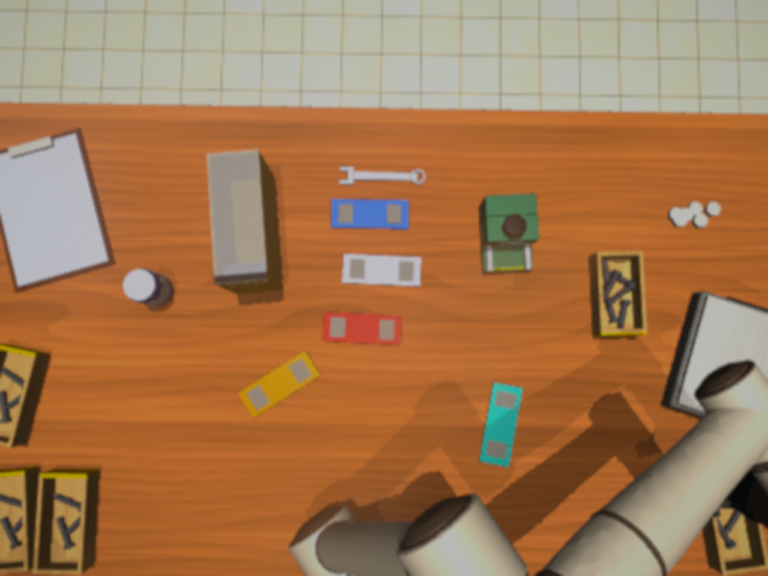

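View pics/scene0.png

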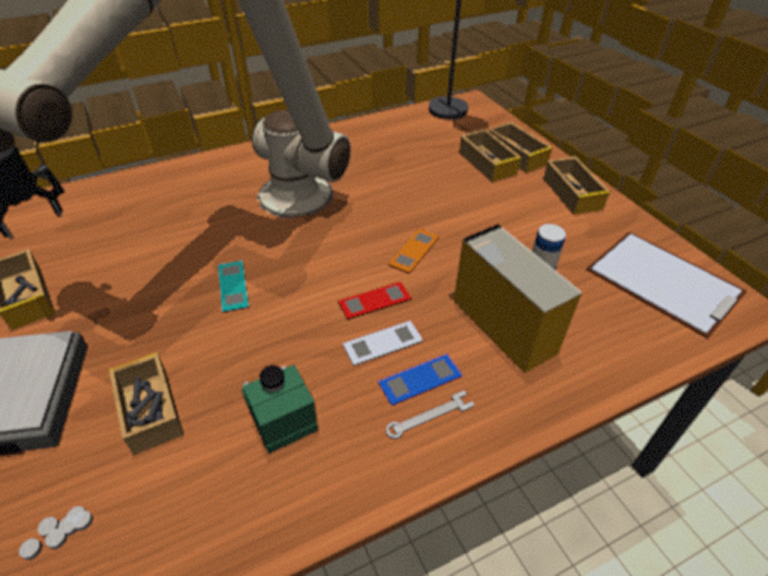

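Red, white and blue are all present, at about (362,328), (381,270) and (370,213) in the enlarged top view. The stamp is at (510,232) and the box at (240,217). Teal and orange are decoys. Next I measure coarse poses.

```bash
cat >> h.py <<'E'
def hue(d,lo,hi,smin=110,vmin=40):
    h=cv2.cvtColor(d["img"],cv2.COLOR_RGB2HSV)
    m=(h[:,:,1]>smin)&(h[:,:,2]>vmin)
    return m&((h[:,:,0]>=lo)&(h[:,:,0]<=hi) if lo<=hi else (h[:,:,0]>=lo)|(h[:,:,0]<=hi))
def rect(d,m,z,s=None):
    "min-area rectangle in the world plane z of a mask: centre, dims(long,short), yaw deg of long"
    m=m.astype(np.uint8);c=max(cv2.findContours(m,0,cv2.CHAIN_APPROX_NONE)[0],key=cv2.contourArea)
    w=toz(d,c[:,0]+0.0,z,s)[:,:2].astype(np.float32)
    (x,y),(a,b),t=cv2.minAreaRect(w)
    if a<b: a,b,t=b,a,t+90
    return np.round([x,y,a,b,(t+90)%180-90],1)
def yaw(s): # direction of tool y (jaws), deg
    M=R.from_quat(s["ee_rot"]).as_matrix();return np.degrees(np.arctan2(M[1,1],M[0,1])),M[:,2]
E
python3 - <<'E'
from h import *
print(yaw(read_state()))
d=get_image("top")
for q in("red","white","blue","stamper","returns_box","plunger","drawer","can","spanner"):
  for r in regions_of(q,"top")[:3]:
    z={"stamper":102,"returns_box":186,"plunger":132,"drawer":60,"can":110,"spanner":4}.get(q,8)
    if r["score"]>.3: print(q,round(r["score"],2),r["box"],rect(d,r["region"],z))
# hand-picked: box lid corners & stamp corners (1.5x view px)
print("lid",np.round(toz(d,np.array([[208,154],[259,150],[268,283],[216,282]])/1.5,186),0).tolist())
print("arm",np.round(toz(d,np.array([[487,197],[536,195],[537,240],[486,243]])/1.5,102),0).tolist())
print("plunger",np.round(toz(d,np.array([[514,225]])/1.5,132),0))
print("bedfront",np.round(toz(d,np.array([[485,271],[532,269]])/1.5,36),0).tolist())
E
```

```text
(np.float64(111.1854656765205), array([ 4.18609368e-05,  1.22787041e-05, -9.99999999e-01]))
white 0.9 [319.6, 254.3, 27.5, 56.5] [ 293.6 -258.4  160.6   64.1  -10.4]
white 0.74 [226.6, 169.9, 51.7, 17.8] [602.9 -13.2 159.6  64.3  86.8]
white 0.6 [336.5, 143.3, 16.9, 15.0] [ 699.3 -287.2   44.6   41.5  -44.3]
blue 0.82 [222.7, 130.5, 48.7, 23.8] [719.1  11.  158.8  61.3  89.1]
blue 0.35 [389.0, 167.4, 43.6, 59.6] [ 561.7 -496.6  175.8  115.5    2.9]
stamper 0.65 [319.0, 130.2, 38.2, 51.2] [ 666.5 -258.7  151.1  113.4    3.2]
returns_box 0.9 [137.8, 100.8, 54.2, 93.7] [664.3 233.2 261.  121.7   5.8]
plunger 0.46 [335.2, 141.0, 18.4, 16.5] [ 6.766e+02 -2.650e+02  4.030e+01  3.960e+01 -1.000e-01]
drawer 0.69 [394.8, 165.6, 37.6, 61.2] [ 5.568e+02 -4.799e+02  1.671e+02  1.084e+02  3.000e-01]
drawer 0.44 [225.7, 170.4, 52.2, 20.4] [597.1 -14.1 154.3  61.6  89.1]
can 0.86 [80.2, 181.8, 34.2, 21.4] [549.7 429.2  95.5  65.   69.2]
spanner 0.89 [226.9, 112.1, 53.3, 10.9] [799.6  -6.1 165.5  38.3 -89.1]
spanner 0.55 [389.7, 166.1, 40.7, 60.0] [ 562.6 -497.8  171.9  112.     1.8]
lid [[785.0, 303.0, 186.0], [794.0, 210.0, 186.0], [551.0, 186.0, 186.0], [551.0, 279.0, 186.0]]
arm [[734.0, -218.0, 102.0], [739.0, -312.0, 102.0], [651.0, -314.0, 102.0], [644.0, -216.0, 102.0]]
plunger [[ 674. -264.  132.]]
bedfront [[598.0, -223.0, 36.0], [604.0, -318.0, 36.0]]
```

Call:
servo_tool --turn '[[0,0,-0.1],[0,0,-0.1],[0,0,-0.1],[0,0,0],[0,0,0]]' --dp '[[0.05,0.05,0.04],[0.05,0.055,0.04],[0.05,0.055,0.04],[0.05,0.055,0],[0.05,0.055,0]]' --fingers '[0.085,0.085,0.085,0.085,0.085]'

```text
clock: 2.22
position: [423.6, -367.9, 323.9]
ee_rot: [-0.025, 1.0, 0.001, 0.001]
contact_force: [0.8, -0.2, -0.4]
gripper_width: 84.9
```

Call:
servo_tool --turn '[[0,0,0],[0,0,0],[0,0,0],[0,0,0],[0,0,0]]' --dp '[[0.05,0.05,0.02],[0.03,0.02,0],[0,0,0],[0,0,0],[0,0,0]]' --fingers '[0.085,0.085,0.085,0.085,0.085]'

```text
clock: 2.85
position: [498.0, -301.7, 341.4]
ee_rot: [-0.028, 1.0, 0.001, 0.002]
contact_force: [-0.1, 0.0, -0.0]
gripper_width: 85.2
```

```bash
python3 - <<'E'
from h import *
s=read_state();print(s["position"],yaw(s),s["clock"])
d=get_image("wrist");print(d["vfov"],np.round(d["mount"],2).tolist());save(d,"w1.png",sc=1.5)
for q in("stamper","plunger"):print([(r["score"],r["box"]) for r in search_frame(q,"wrist")][:2])
t=get_image("top");print("red",rect(t,hue(t,172,4,170,90),8));
E
```

```text
[ 497.98713823 -301.74174294  341.38705106] (np.float64(93.22098514697208), array([ 0.00331372,  0.00179268, -0.9999929 ])) 2.85
69.30283660022637 [[-0.0, -0.95, -0.32, 83.23], [1.0, -0.0, -0.0, 0.82], [-0.0, -0.32, 0.95, -143.1], [0.0, 0.0, 0.0, 1.0]]
[(0.57, [235.4, 204.8, 63.6, 94.8])]
[(0.96, [255.4, 257.7, 26.1, 31.2])]
red [482.4  32.3 136.1  53.1  87.5]
```

View pics/w1.png

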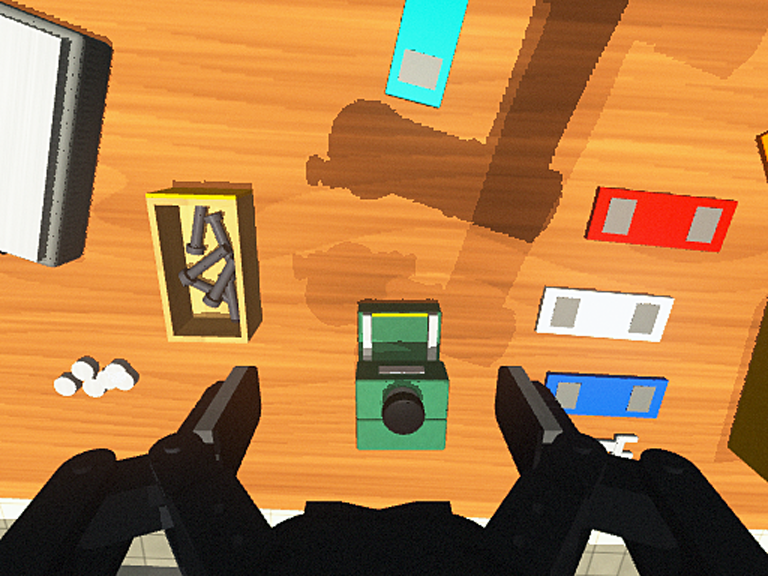

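```bash
python3 - <<'E'
from h import *
s=read_state();d=get_image("wrist")
save(d,"w1c.png",(225,190,310,310),6)
print("guides",np.round(toz(d,np.array([[363,316],[370,316],[431,316],[438,316]])/1.5,42,s),1).tolist())
m=hue(d,172,4,170,90);print("red",rect(d,m,8,s))
m=hue(d,105,125,150,80);print("blue",rect(d,m,8,s))
E
```

```text
guides [[606.5, -311.0, 42.0], [606.0, -302.9, 42.0], [602.3, -232.7, 42.0], [601.8, -224.6, 42.0]]
red [482.3  25.  160.1  60.   87.5]
blue [718.4  12.7 160.5  62.1  90. ]
```

View pics/w1c.png

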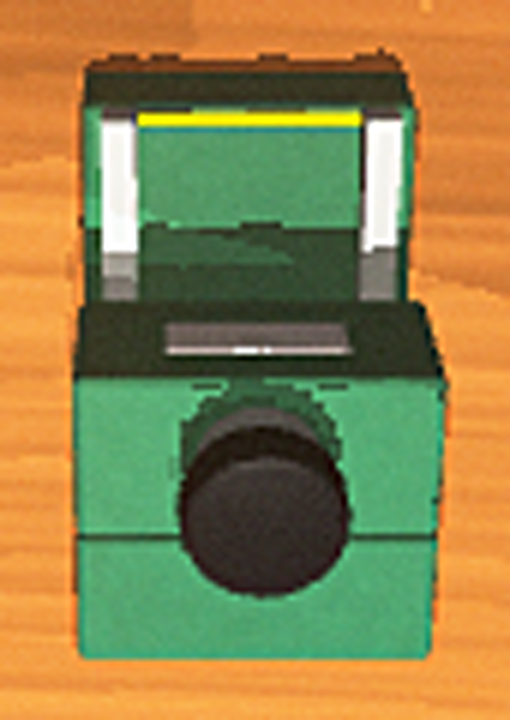

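```bash
python3 - <<'E'
from h import *
s=read_state();d=get_image("wrist")
f=lambda p,z:np.round(toz(d,np.array(p)/6+[225-.5+.08,190-.5+.08],z,s)[:,:2],1).tolist()
print("bedfront",f([[84,106],[413,108]],30)); print("yellow",f([[137,120],[362,120]],30))
print("guidetop",f([[102,120],[136,120],[364,118],[403,120]],42)); print("armfront",f([[77,380],[445,378]],102));print("armside back",f([[78,657],[430,657]],102)); print("plunger",f([[265,527]],132))
E
```

```text
bedfront [[605.6, -317.4], [601.0, -220.4]]
yellow [[609.2, -301.5], [605.6, -235.1]]
guidetop [[604.6, -311.7], [604.1, -301.9], [599.9, -236.4], [599.9, -225.1]]
armfront [[653.4, -314.3], [647.6, -217.5]]
armside back [[742.7, -310.6], [737.4, -211.8]]
plunger [[674.5, -264.8]]
```

Call:
servo_tool --turn '[[0,0,0.17],[0,0,0.17],[0,0,0.17],[0,0,0.17],[0,0,0.17]]' --dp '[[0,0.04,-0.02],[0,0.04,-0.02],[0,0.04,-0.02],[0,0.04,-0.02],[0,0.04,-0.02]]' --fingers '[0.078,0.078,0.078,0.078,0.078]'

```text
clock: 3.78
position: [498.2, -99.8, 240.5]
ee_rot: [-0.447, 0.895, 0.001, 0.004]
contact_force: [-0.0, 0.4, -0.6]
gripper_width: 78.0
```

Call:
servo_tool --turn '[[0,0,0.17],[0,0,0.17],[0,0,0.17],[0,0,0.1],[0,0,0]]' --dp '[[-0.01,0.04,-0.02],[-0.01,0.03,-0.02],[0,0,-0.02],[0,0,0],[0,0,0]]' --fingers '[0.078,0.078,0.078,0.078,0.078]'

```text
clock: 4.4
position: [476.6, -25.7, 178.0]
ee_rot: [-0.704, 0.711, 0.002, 0.004]
contact_force: [0.1, 0.1, -0.0]
gripper_width: 77.7
```

```bash
python3 - <<'E'
from h import *
s=read_state();print(s["position"],yaw(s),s["clock"],s["joints"])
d=get_image("wrist");save(d,"w2.png",sc=1)
print("red",rect(d,hue(d,172,4,170,90),8,s),"blue",rect(d,hue(d,105,125,150,80),8,s))
E
```

```text
[476.62429365 -25.6686897  178.02050621] (np.float64(179.44116916513804), array([ 0.00165174,  0.0086418 , -0.99996129])) 4.4 [ 0.28237834  0.18297725 -0.4197208  -0.00954223 -0.96412519 -0.28670017]
red [482.3  24.6 160.5  59.7  87.8] blue [719.4  13.  159.5  59.5  90. ]
```

View pics/w2.png

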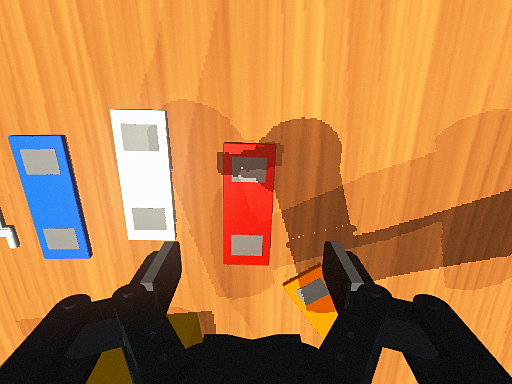

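Call:
servo_tool --turn '[[-0.009,0.002,-0.028],[0,0,0],[0,0,0],[0,0,0],[0,0,0]]' --dp '[[0.0035,-0.0077,-0.045],[0,0,-0.05],[0,0,-0.04],[0,0,-0.015],[0,0,0]]' --fingers '[0.078,0.078,0.078,0.078,0.078]'

```text
clock: 5.08
position: [483.3, -34.4, 26.9]
ee_rot: [-0.689, 0.724, -0.003, 0.004]
contact_force: [-0.2, -1.1, -0.5]
gripper_width: 78.0
```

```bash
cat > st.py <<'E'
from h import *
s=read_state();t,z=yaw(s);print(np.round(s["position"],1),"yaw",round(t,2),"tiltfix",[round(-z[1],4),round(z[0],4)],"w",round(s["gripper_width"],1),np.round(s["contact_force"],1),round(s["clock"],2))
E
python3 st.py
```

```text
[483.3 -34.4  26.9] yaw 177.17 tiltfix [np.float64(-0.001), np.float64(0.009)] w 78.0 [-0.2 -1.1 -0.5] 5.08
```

Call:
servo_tool --turn '[[-0.001,0.009,0.01],[0,0,0],[0,0,0],[0,0,0],[0,0,0]]' --dp '[[-0.003,0.001,-0.015],[0,0,-0.014],[0,0,0],[0,0,0],[0,0,0]]' --fingers '[0.078,0.078,0.078,0.058,0.05]'

```text
clock: 5.7
position: [482.5, -33.0, -1.4]
ee_rot: [-0.693, 0.721, -0.001, 0.002]
contact_force: [-0.2, -0.6, -0.5]
gripper_width: 57.7
```

Call:
servo_tool --turn '[[0,0,0],[0,0,0],[0,0,0],[0,0,0],[0,0,0]]' --dp '[[0,0,0],[0,0,0],[0,0,0],[0,0,0],[0,0,0]]' --fingers '[0.04,0.04,0.04,0.04,0.04]'

```text
clock: 6.32
position: [482.6, -33.0, -1.0]
ee_rot: [-0.693, 0.721, -0.002, 0.003]
contact_force: [0.7, 0.7, -1.7]
gripper_width: 57.4
```

```bash
python3 st.py
```

```text
[482.6 -33.   -1. ] yaw 177.69 tiltfix [np.float64(-0.0016), np.float64(0.0064)] w 57.4 [ 0.7  0.7 -1.7] 6.33
```

Call:
servo_tool --turn '[[0,0,0],[0,0,0],[0,0,-0.17],[0,0,-0.17],[0,0,-0.17]]' --dp '[[0,0,0.04],[0,0,0.05],[-0.01,-0.02,0.04],[-0.01,-0.03,0],[-0.01,-0.04,0]]' --fingers '[0.04,0.04,0.04,0.04,0.04]'

```text
clock: 6.95
position: [451.8, -123.6, 132.9]
ee_rot: [-0.484, 0.875, -0.001, 0.003]
contact_force: [1.2, 0.7, -0.6]
gripper_width: 57.8
```

Call:
servo_tool --turn '[[0,0,-0.17],[0,0,-0.17],[0,0,-0.17],[0,0,-0.17],[0,0,-0.17]]' --dp '[[-0.01,-0.04,0],[0,-0.04,0],[0,-0.04,0],[0,-0.03,0],[0,0,0]]' --fingers '[0.04,0.04,0.04,0.04,0.04]'

```text
clock: 7.58
position: [438.9, -280.0, 132.8]
ee_rot: [-0.064, 0.998, -0.002, 0.002]
contact_force: [0.5, -0.5, -1.0]
gripper_width: 57.3
```

```bash
python3 st.py
```

```text
[ 438.9 -280.   132.8] yaw 97.31 tiltfix [np.float64(0.0039), np.float64(0.0043)] w 57.3 [ 0.5 -0.5 -1. ] 7.58
```

Call:
servo_tool --turn '[[0.004,0.004,-0.072],[0,0,0],[0,0,0],[0,0,0],[0,0,0]]' --dp '[[-0.005,0.002,-0.04],[0,0,-0.04],[0,0,-0.02],[0,0,0],[0,0,0]]' --fingers '[0.04,0.04,0.04,0.04,0.04]'

```text
clock: 8.2
position: [433.5, -279.0, 31.0]
ee_rot: [-0.025, 1.0, -0.0, 0.001]
contact_force: [0.4, -0.1, -0.7]
gripper_width: 57.4
```

```bash
python3 st.py; python3 - <<'E'
from h import *
s=read_state()
d=get_image("wrist");save(d,"w3.png");t=get_image("top");m=hue(t,172,4,150,60);print(rect(t,m,38));m=hue(d,172,4,150,60);print(rect(d,m,s["position"][2]+9,s))
c=get_image("scene");save(c,"s3.png",(60,130,260,290),3)
a=np.hstack([cv2.imread("pics/w3.png"),cv2.resize(cv2.imread("pics/s3.png"),(480,384))]);cv2.imwrite("pics/c3.png",cv2.resize(a,(800,310)))
E
```

```text
[ 433.5 -279.    31. ] yaw 92.86 tiltfix [np.float64(0.0006), np.float64(0.0016)] w 57.4 [ 0.4 -0.1 -0.7] 8.2
[ 5.318e+02 -2.744e+02  5.400e+01  5.090e+01 -3.000e-01]
[ 451.6 -277.    86.3   59.6    3.6]
```

View pics/c3.png

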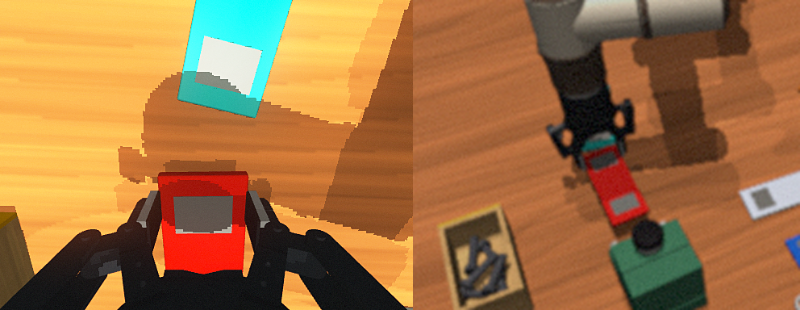

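Call:
servo_tool --turn '[[0,0.001,0.005],[0,0,0],[0,0,0],[0,0,0],[0,0,0]]' --dp '[[0.025,0.0017,0],[0.025,0.0014,0],[0.025,0.0014,0],[0,0,0],[0,0,0]]' --fingers '[0.04,0.04,0.04,0.04,0.04]'

```text
clock: 8.98
position: [511.8, -274.6, 35.9]
ee_rot: [-0.027, 1.0, -0.001, 0.004]
contact_force: [-0.1, 0.8, -1.2]
gripper_width: 57.6
```

```bash
python3 st.py
```

```text
[ 511.8 -274.6   35.9] yaw 93.12 tiltfix [np.float64(0.0022), np.float64(0.0086)] w 57.6 [-0.1  0.8 -1.2] 8.97
```

Call:
servo_tool --turn '[[0.002,0.008,0],[0,0,0],[0,0.001,0],[0,0,0],[0,0,0]]' --dp '[[0.015,0.001,-0.004],[0.012,0.0007,-0.002],[0.01,0.0005,-0.001],[0,0,0],[0,0,0]]' --fingers '[0.04,0.04,0.04,0.04,0.04]'

```text
clock: 9.6
position: [550.7, -272.4, 28.6]
ee_rot: [-0.027, 1.0, -0.0, -0.0]
contact_force: [-0.3, 0.7, -0.2]
gripper_width: 57.8
```

```bash
python3 st.py
```

```text
[ 550.7 -272.4   28.6] yaw 93.09 tiltfix [np.float64(0.0), np.float64(-0.0009)] w 57.8 [-0.3  0.7 -0.2] 9.6
```

Call:
servo_tool --turn '[[0,0,0],[0,0,0],[0,0,0],[0,0,0],[0,0,0]]' --dp '[[0.007,0.0007,0.001],[0.004,0.0003,0],[0.003,0.0002,0],[0,0,0],[0,0,0]]' --fingers '[0.04,0.04,0.04,0.04,0.04]'

```text
clock: 10.22
position: [562.9, -271.0, 29.2]
ee_rot: [-0.026, 1.0, 0.001, -0.003]
contact_force: [-1.9, 0.4, 0.0]
gripper_width: 57.6
```

Call:
servo_tool --turn '[[0,0,0],[0,0,0],[0,0,0],[0,0,0],[0,0,0]]' --dp '[[0.002,0,0],[0.002,0,0],[0.002,0,0],[0.002,0,0],[0.001,0,0]]' --fingers '[0.04,0.04,0.04,0.04,0.04]'

```text
clock: 10.85
position: [562.9, -270.7, 28.9]
ee_rot: [-0.025, 1.0, 0.003, -0.013]
contact_force: [-3.9, -0.1, 1.6]
gripper_width: 57.5
```

```bash
python3 st.py
```

```text
[ 562.9 -270.7   28.9] yaw 92.87 tiltfix [np.float64(-0.0049), np.float64(-0.0256)] w 57.5 [-3.9 -0.1  1.6] 10.85
```

Call:
servo_tool --turn '[[0,0,0],[0,0,0],[0,0,0],[0,0,0],[0,0,0]]' --dp '[[0,0,0],[0,0,0],[0,0,0],[0,0,0],[0,0,0]]' --fingers '[0.06,0.078,0.078,0.078,0.078]'

```text
clock: 11.48
position: [567.0, -271.0, 29.9]
ee_rot: [-0.026, 1.0, 0.002, -0.008]
contact_force: [-0.3, 0.6, 0.4]
gripper_width: 78.0
```

Call:
servo_tool --turn '[[-0.005,-0.025,0],[0,0,0],[0,0,0],[0,0,0],[0,0,0]]' --dp '[[0,0,0.03],[-0.02,0,0.04],[-0.03,0,0.05],[-0.03,0,0.05],[0,0,0]]' --fingers '[0.078,0.078,0.078,0.078,0.078]'

```text
clock: 12.1
position: [485.0, -271.0, 204.1]
ee_rot: [-0.026, 1.0, -0.002, 0.005]
contact_force: [-0.1, 0.4, -0.9]
gripper_width: 78.1
```

```bash
python3 st.py; python3 - <<'E'
from h import *
s=read_state()
d=get_image("wrist");save(d,"w4.png",sc=1.5);print(rect(d,hue(d,172,4,150,60),38,s))
E
```

```text
[ 485.  -271.   204.1] yaw 93.02 tiltfix [np.float64(0.0036), np.float64(0.0095)] w 78.1 [-0.1  0.4 -0.9] 12.1
[ 603.5 -267.6  131.5   59.4    3.4]
```

View pics/w4.png

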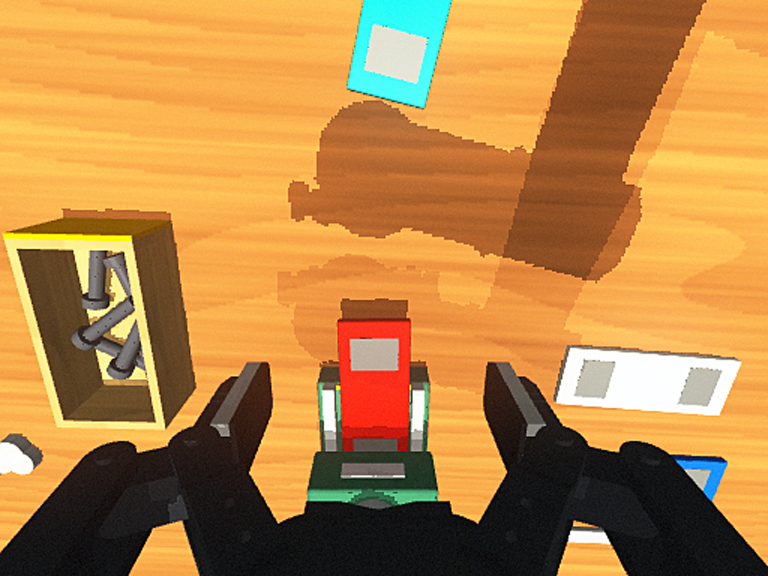

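```bash
python3 - <<'E'
from h import *
s=read_state();d=get_image("wrist")
save(d,"w4c.png",(200,200,300,350),6)
print(np.round(toz(d,np.array([[374,320]])/1.5,38,s),1))
print(np.round(toz(d,np.array([[320,382],[428,366],[425,366]])/1.5,30,s),1))
E
```

```text
[[ 537.2 -269.9   38. ]]
[[ 602.  -313.8   30. ]
 [ 581.3 -221.5   30. ]
 [ 581.5 -224.1   30. ]]
```

View pics/w4c.png

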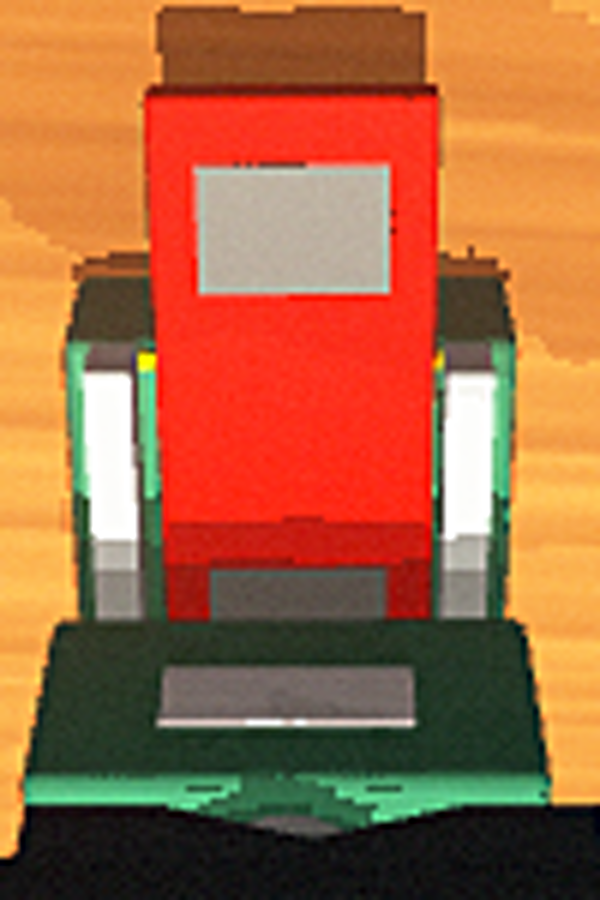

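```bash
python3 - <<'E'
from h import *
s=read_state();d=get_image("wrist")
f=lambda p,z:np.round(toz(d,np.array(p)/6+[200-.42,200-.42],z,s)[:,:2],1).tolist()
print("tail",f([[145,93],[437,95]],38),"bed",f([[68,342],[516,342]],30))
E
```

```text
tail [[539.2, -299.9], [536.7, -241.7]] bed [[602.5, -316.1], [597.6, -219.4]]
```

Call:
servo_tool --turn '[[0.004,0.009,0],[0,0,0],[0,0,0],[0,0,0],[0,0,0]]' --dp '[[0.05,0.002,0],[0.05,0.002,0],[0.05,0.002,0],[0.035,0,-0.02],[0,0,-0.02]]' --fingers '[0,0,0,0,0]'

```text
clock: 12.88
position: [673.8, -262.0, 145.2]
ee_rot: [-0.026, 1.0, 0.004, -0.012]
contact_force: [-0.8, -0.0, -0.8]
gripper_width: -0.2
```

```bash
python3 st.py
```

```text
[ 673.8 -262.   145.2] yaw 93.03 tiltfix [np.float64(-0.0077), np.float64(-0.0251)] w -0.2 [-0.8 -0.  -0.8] 12.88
```

Call:
servo_tool --turn '[[-0.008,-0.025,0],[0,0,0],[0,0,0],[0,0,0],[0,0,0]]' --dp '[[0,-0.002,-0.012],[0,0,-0.01],[0,0,-0.008],[0,0,-0.004],[0,0,-0.002]]' --fingers '[0,0,0,0,0]'

```text
clock: 13.5
position: [674.0, -263.2, 114.3]
ee_rot: [-0.031, 1.0, -0.003, -0.007]
contact_force: [-3.7, 2.5, 9.4]
gripper_width: -0.1
```

Call:
servo_tool --turn '[[0,0,0],[0,0,0],[0,0,0],[0,0,0],[0,0,0]]' --dp '[[0,0,-0.002],[0,0,-0.002],[0,0,-0.002],[0,0,-0.002],[0,0,-0.002]]' --fingers '[0,0,0,0,0]'

```text
clock: 14.12
position: [674.1, -263.3, 114.1]
ee_rot: [-0.033, 0.999, -0.006, -0.009]
contact_force: [-3.9, 2.5, 12.5]
gripper_width: -0.4
```

```bash
python3 st.py
```

```text
[ 674.1 -263.3  114.1] yaw 93.83 tiltfix [np.float64(0.012), np.float64(-0.0185)] w -0.4 [-3.9  2.5 12.5] 14.12
```

Call:
servo_tool --turn '[[0,0,0],[0.012,-0.018,-0.012],[0,0,0],[0,0,0],[0,0,0]]' --dp '[[0,0,0.03],[0,-0.001,0.04],[-0.05,-0.003,0.01],[-0.055,-0.003,0],[-0.003,0,-0.02]]' --fingers '[0,0,0.078,0.078,0.078]'

```text
clock: 14.75
position: [565.0, -269.8, 169.6]
ee_rot: [-0.028, 1.0, 0.001, -0.004]
contact_force: [-0.1, -0.0, -0.4]
gripper_width: 54.4
```

```bash
python3 st.py
```

```text
[ 565.  -269.8  169.6] yaw 93.25 tiltfix [np.float64(-0.0009), np.float64(-0.0073)] w 54.4 [-0.1 -0.  -0.4] 14.75
```

Call:
servo_tool --turn '[[-0.001,-0.007,0],[0,0,0],[0,0,0],[0,0,0],[0,0,0]]' --dp '[[-0.004,-0.001,0],[0,0,-0.04],[0,0,-0.045],[0,0,-0.04],[0,0,-0.01]]' --fingers '[0.078,0.078,0.078,0.078,0.078]'

```text
clock: 15.38
position: [562.6, -271.2, 29.1]
ee_rot: [-0.029, 1.0, -0.0, -0.001]
contact_force: [-0.9, 0.0, 0.7]
gripper_width: 77.9
```

```bash
python3 st.py
```

```text
[ 562.6 -271.2   29.1] yaw 93.34 tiltfix [np.float64(0.0009), np.float64(-0.0025)] w 77.9 [-0.9  0.   0.7] 15.38
```

Call:
servo_tool --turn '[[0,0,0],[0,0,0],[0,0,0],[0,0,0],[0,0,0]]' --dp '[[-0.0015,0,0],[0,0,0],[0,0,0],[0,0,0],[0,0,0]]' --fingers '[0.05,0.04,0.04,0.04,0.04]'

```text
clock: 16.0
position: [561.7, -271.5, 32.5]
ee_rot: [-0.03, 1.0, -0.001, -0.001]
contact_force: [-0.7, -0.4, -1.8]
gripper_width: 57.0
```

Call:
servo_tool --turn '[[0,0,0],[0,0,0],[0,0,0],[0,0,0],[0,0,0]]' --dp '[[-0.01,-0.0005,0.002],[-0.04,-0.0022,0],[-0.04,-0.0022,0],[-0.03,-0.0017,0],[0,0,0.01]]' --fingers '[0.04,0.04,0.04,0.04,0.04]'

```text
clock: 16.62
position: [439.6, -278.7, 46.5]
ee_rot: [-0.03, 1.0, -0.002, 0.003]
contact_force: [0.9, 0.5, -0.2]
gripper_width: 57.0
```

```bash
python3 st.py
```

```text
[ 439.6 -278.7   46.5] yaw 93.43 tiltfix [np.float64(0.0038), np.float64(0.0064)] w 57.0 [ 0.9  0.5 -0.2] 16.62
```

Call:
servo_tool --turn '[[0.004,0.006,0],[0,0,0],[0,0,0],[0,0,0],[0,0,0]]' --dp '[[0,0.02,0.05],[0,0.05,0.05],[0,0.055,0.05],[0.015,0.055,0.05],[0.02,0.055,0.04]]' --fingers '[0.04,0.04,0.04,0.04,0.04]'

```text
clock: 17.25
position: [470.6, -75.2, 265.2]
ee_rot: [-0.028, 1.0, -0.0, 0.006]
contact_force: [1.1, 0.6, -2.1]
gripper_width: 57.1
```

Call:
servo_tool --turn '[[0,0,0],[0,0,0],[0,0,0],[0,0,0],[0,0,0]]' --dp '[[0.02,0.05,0.01],[0.01,0.03,0],[0,0,0],[0,0,0],[0,0,0]]' --fingers '[0.04,0.04,0.04,0.04,0.04]'

```text
clock: 17.88
position: [505.3, 10.6, 283.9]
ee_rot: [-0.03, 0.999, 0.002, 0.016]
contact_force: [-0.3, 0.0, -1.0]
gripper_width: 57.6
```

```bash
python3 st.py; python3 - <<'E'
from h import *
s=read_state()
d=get_image("wrist");save(d,"w5.png",sc=1.5);print(rect(d,hue(d,172,4,150,60),s["position"][2]+8,s))
print(proj(d,[[551,232,186],[553,186,186],[551,279,186],[551,232,147]],s))
E
```

```text
[505.3  10.6 283.9] yaw 93.47 tiltfix [np.float64(-0.0041), np.float64(0.0311)] w 57.6 [-0.3  0.  -1. ] 17.88
[525.3  12.8  88.3  60.    3.4]
[[470.93333347 242.82981199]
 [424.68203831 242.26051126]
 [517.24761824 245.18994383]
 [445.14084934 224.33695742]]
```

View pics/w5.png

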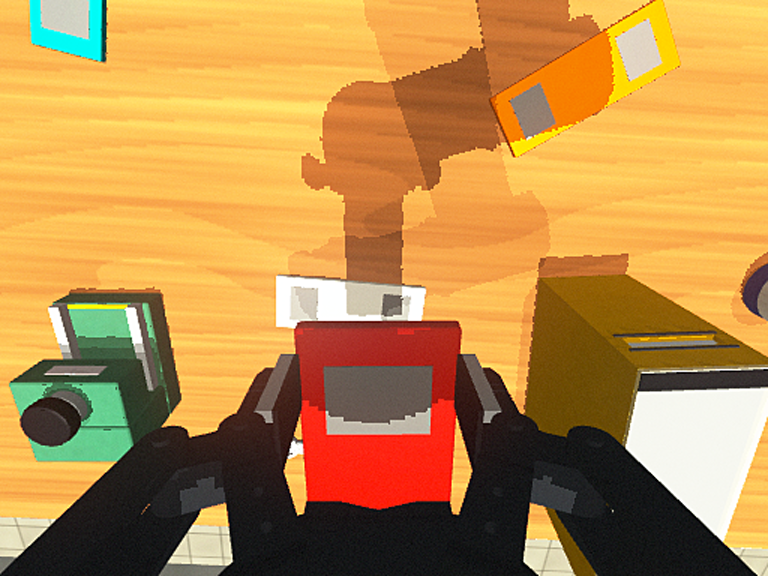

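```bash
python3 - <<'E'
from h import *
d=get_image("wrist");save(d,"w5c.png",(392,170,512,260),6.5)
E
```

```text
(no output)
```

View pics/w5c.png

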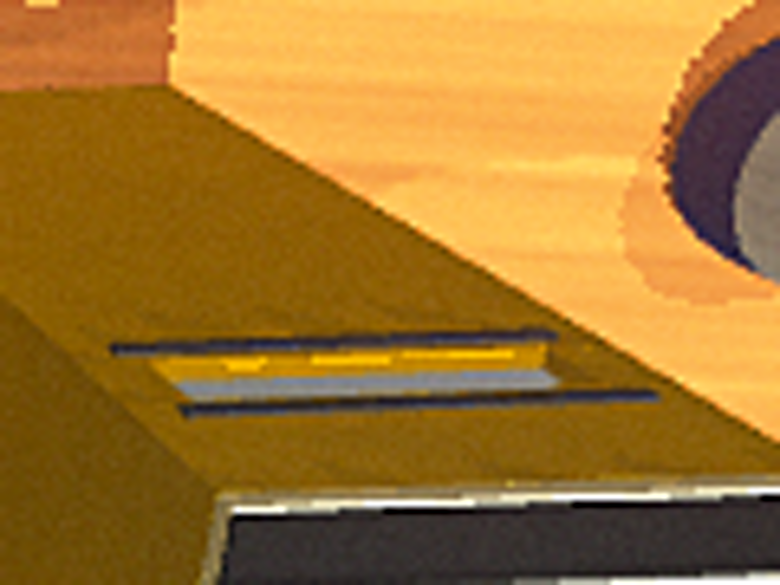

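```bash
python3 - <<'E'
from h import *
s=read_state();d=get_image("wrist")
f=lambda p,z:np.round(toz(d,np.array(p)/6.5+[392-.42,170-.42],z,s)[:,:2],1).tolist()
print("lid left",f([[220,495]],186),"bottom right",f([[174,88]],0),"bottom left",np.round(toz(d,np.array([[540,276]])/1.5,0,s),1))
print("lower line",f([[112,349],[555,335]],139),"upper",f([[182,410],[658,396]],155))
print("lid edge 2nd pt",f([[780,477]],186))
t=get_image("top");save(t,"t5.png",(125,85,215,205),5)
E
```

```text
lid left [[556.8, 187.7]] bottom right [[550.4, 285.5]] bottom left [[557.3 191.3   0. ]]
lower line [[555.9, 196.1], [548.6, 273.6]] upper [[558.9, 200.2], [551.6, 280.0]]
lid edge 2nd pt [[548.8, 272.1]]
```

View pics/t5.png

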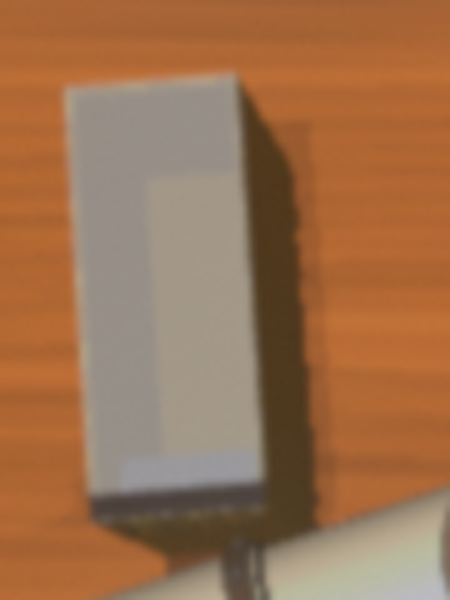

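```bash
python3 - <<'E'
from h import *
t=get_image("top")
print(np.round(toz(t,np.array([[67,88],[238,75],[266,511],[90,522]])/5+[124.6,84.6],186)[:,:2],1).tolist())
E
```

```text
[[786.7, 304.5], [795.5, 211.4], [556.0, 188.4], [548.7, 282.4]]
```

Call:
servo_tool --turn '[[-0.004,0.031,0.03],[0,0,0],[0,0,0],[0,0,0],[0,0,0]]' --dp '[[-0.055,0.01,0],[-0.05,0.02,-0.02],[-0.02,0.05,-0.02],[0,0.05,-0.03],[0,0.05,-0.03]]' --fingers '[0.04,0.04,0.04,0.04,0.04]'

```text
clock: 18.75
position: [378.7, 192.1, 183.9]
ee_rot: [-0.041, 0.999, 0.003, 0.004]
contact_force: [0.2, 0.8, -0.8]
gripper_width: 57.1
```

```bash
python3 st.py
```

```text
[378.7 192.1 183.9] yaw 94.75 tiltfix [np.float64(-0.0063), np.float64(0.0071)] w 57.1 [ 0.2  0.8 -0.8] 18.75
```

Call:
servo_tool --turn '[[-0.006,0.007,0.01],[0,0,0],[0,0,0],[0,0,0],[0,0,0]]' --dp '[[0.006,0.02,-0.02],[0.002,0.008,-0.021],[0,0,0],[0,0,0],[0,0,0]]' --fingers '[0.04,0.04,0.04,0.04,0.04]'

```text
clock: 19.38
position: [386.8, 222.8, 141.6]
ee_rot: [-0.048, 0.999, -0.0, -0.0]
contact_force: [0.9, 0.7, 0.7]
gripper_width: 57.3
```

```bash
cat > held.py <<'E'
from h import *
import sys
def held(lo,hi,smin=150,vmin=60,white=False):
    s=read_state();d=get_image("wrist")
    m=hue(d,lo,hi,smin,vmin)
    if white:
        h=cv2.cvtColor(d["img"],cv2.COLOR_RGB2HSV);m=(h[:,:,1]<60)&(h[:,:,2]>70)
    m[:,:150]=0;m[:,360:]=0;m[:190]=0
    m=cv2.morphologyEx(m.astype(np.uint8),cv2.MORPH_CLOSE,np.ones((25,25),np.uint8))
    n,l,st,c=cv2.connectedComponentsWithStats(m);k=1+np.argmax(st[1:,4]);m=l==k
    ys=np.where(m.any(1))[0];top=ys[0]
    rows=np.arange(top+4,ys[-1]-6,2);L=np.array([[np.where(m[r])[0][0]-.5,r] for r in rows]);Rr=np.array([[np.where(m[r])[0][-1]+.5,r] for r in rows])
    z0=s["position"][2]
    tail=toz(d,[[(L[0,0]+Rr[0,0])/2,top-.5]],z0+8,s)[0]
    print("tail",np.round(tail[:2],1),"behind TCP",round(float(np.hypot(*(tail-s["position"])[:2])),1))
    for h in(3,6,9,12):
        a=toz(d,L,z0+h,s);b=toz(d,Rr,z0+h,s);w=np.linalg.norm(a-b,axis=1)
        pa=np.polyfit(a[:,0],a[:,1],1);pb=np.polyfit(b[:,0],b[:,1],1)
        mid=(np.polyval(pa,s["position"][0])+np.polyval(pb,s["position"][0]))/2
        print("top at TCP+",h,"w",np.round(w[::max(1,len(w)//8)]*np.cos(np.arctan(pa[0])),1),"yaw",np.degrees(np.arctan([pa[0],pb[0]])).round(2),"mid y at TCP x",round(mid,1))
    return s,d
if __name__=="__main__":
    c=sys.argv[1]
    held(*{"red":(172,4),"blue":(105,125),"white":(0,0)}[c],white=c=="white")
E
python3 st.py; python3 held.py red
```

```text
[386.8 222.8 141.6] yaw 95.56 tiltfix [np.float64(0.0009), np.float64(-0.0001)] w 57.3 [0.9 0.7 0.7] 19.38
tail [363.1 221.5] behind TCP 23.7
top at TCP+ 3 w [59.2 61.9 73.7 79.2 60.8 60.8 60.2 60.2 60.1] yaw [10.52  3.73] mid y at TCP x 221.3
top at TCP+ 6 w [57.9 60.6 72.2 77.5 59.5 59.5 58.9 58.9 58.8] yaw [10.52  3.73] mid y at TCP x 221.4
top at TCP+ 9 w [56.6 59.3 70.6 75.8 58.2 58.2 57.6 57.6 57.6] yaw [10.52  3.73] mid y at TCP x 221.5
top at TCP+ 12 w [55.4 57.9 69.  74.1 56.9 56.9 56.3 56.3 56.3] yaw [10.52  3.73] mid y at TCP x 221.6
```

```bash
python3 - <<'E'
from h import *
d=get_image("wrist");save(d,"w6.png",(150,190,362,384),3.7)
E
```

```text
(no output)
```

View pics/w6.png

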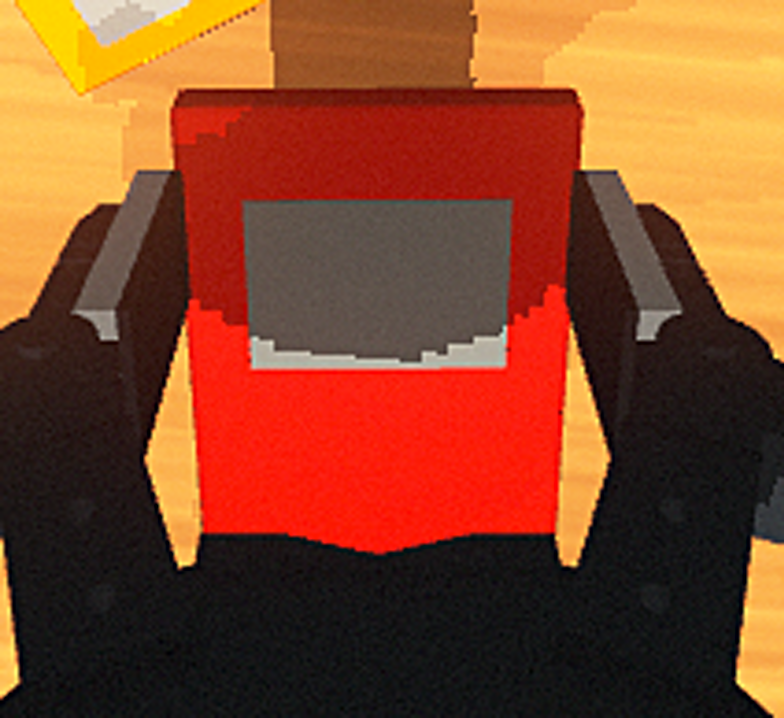

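```bash
python3 - <<'E'
from h import *
from scipy.optimize import brentq
s=read_state();d=get_image("wrist");z0=s["position"][2]
for n,p in(("tail",[[172,105],[582,105]]),("mid",[[187,300],[568,300]]),("front",[[203,533],[556,533]])):
    q=np.array(p)/3.7+[150-.36,190-.36]
    w=lambda h:np.linalg.norm(np.diff(toz(d,q,z0+h,s),axis=0))-60
    h=brentq(w,-20,30);print(n,round(h,2),np.round(toz(d,q,z0+h,s).mean(0),1))
E
```

```text
tail 5.72 [366.8 221.7 147.4]
mid 5.17 [400.6 225.  146.9]
front 7.02 [445.5 229.7 148.7]
```

Call:
servo_tool --turn '[[0,0,-0.008],[0,0,0],[0,0,0],[0,0,0],[0,0,0]]' --dp '[[0,-0.003,0.003],[0.01,0.001,0],[0.012,0.0011,0],[0,0,0],[0,0,0]]' --fingers '[0.04,0.04,0.04,0.04,0.04]'

```text
clock: 20.15
position: [411.1, 221.8, 145.4]
ee_rot: [-0.044, 0.999, 0.0, 0.001]
contact_force: [0.3, -0.2, -0.5]
gripper_width: 57.1
```

```bash
python3 st.py
```

```text
[411.1 221.8 145.4] yaw 95.02 tiltfix [np.float64(-0.0004), np.float64(0.0012)] w 57.1 [ 0.3 -0.2 -0.5] 20.15
```

Call:
servo_tool --turn '[[0,0.001,0.002],[0,0,0],[0,0,0],[0,0,0],[0,0,0]]' --dp '[[0.005,0.0005,-0.0005],[0.005,0.0005,0],[0.005,0.0005,0],[0.005,0.0005,0],[0,0,0]]' --fingers '[0.04,0.04,0.04,0.04,0.04]'

```text
clock: 20.78
position: [432.3, 224.0, 144.6]
ee_rot: [-0.045, 0.999, -0.0, -0.0]
contact_force: [0.5, -0.0, -0.5]
gripper_width: 56.9
```

```bash
python3 st.py
```

```text
[432.3 224.  144.6] yaw 95.16 tiltfix [np.float64(0.0001), np.float64(-0.0003)] w 56.9 [ 0.5 -0.  -0.5] 20.77
```

Call:
servo_tool --turn '[[0,0,0],[0,0,0],[0,0,0],[0,0,0],[0,0,0]]' --dp '[[0.012,0.0011,0],[0.015,0.0014,0],[0.015,0.0014,0],[0.012,0.0011,0],[0,0,0]]' --fingers '[0.04,0.04,0.04,0.04,0.04]'

```text
clock: 21.4
position: [491.0, 229.4, 144.4]
ee_rot: [-0.045, 0.999, -0.0, 0.0]
contact_force: [-0.3, 0.1, -1.0]
gripper_width: 57.6
```

```bash
python3 st.py
```

```text
[491.  229.4 144.4] yaw 95.15 tiltfix [np.float64(0.0), np.float64(0.0001)] w 57.6 [-0.3  0.1 -1. ] 21.4
```

Call:
servo_tool --turn '[[0,0,0],[0,0,0],[0,0,0],[0,0,0],[0,0,0]]' --dp '[[0.015,0.0014,0],[0.015,0.0014,0],[0.01,0.0009,0],[0,0,0],[0,0,0]]' --fingers '[0.04,0.04,0.04,0.04,0.04]'

```text
clock: 22.02
position: [533.5, 233.1, 144.0]
ee_rot: [-0.045, 0.999, -0.0, -0.0]
contact_force: [1.1, -0.2, -0.1]
gripper_width: 57.4
```

Call:
servo_tool --turn '[[0,0,0],[0,0,0],[0,0,0],[0,0,0],[0,0,0]]' --dp '[[0,0,0],[0,0,0],[0,0,0],[0,0,0],[0,0,0]]' --fingers '[0.06,0.078,0.078,0.078,0.078]'

```text
clock: 22.65
position: [533.1, 233.4, 145.1]
ee_rot: [-0.045, 0.999, 0.0, 0.0]
contact_force: [0.6, -0.3, -0.3]
gripper_width: 78.1
```

```bash
python3 st.py; python3 - <<'E'
from h import *
d=get_image("wrist");m=hue(d,172,4,150,60);print(m.sum());t=get_image("top");print(hue(t,172,4,150,60).sum())
if m.sum(): ys,xs=np.where(m);print(xs.min(),xs.max(),ys.min(),ys.max())
E
```

```text
[533.1 233.4 145.1] yaw 95.21 tiltfix [np.float64(-0.0004), np.float64(0.0007)] w 78.1 [ 0.6 -0.3 -0.3] 22.65
37
0
73 490 18 345
```

Call:
servo_tool --turn '[[0,0,0],[0,0,0],[0,0,0],[0,0,0.17],[0,0,0.17]]' --dp '[[-0.05,-0.005,0],[-0.02,0,0.04],[0,-0.03,0.05],[0,-0.05,0.01],[0,-0.05,0]]' --fingers '[0.078,0.078,0.078,0.078,0.078]'

```text
clock: 23.38
position: [460.2, 96.4, 246.2]
ee_rot: [-0.222, 0.975, -0.003, 0.001]
contact_force: [-0.1, -0.7, -0.6]
gripper_width: 78.0
```

Call:
servo_tool --turn '[[0,0,0.17],[0,0,0.17],[0,0,0.17],[0,0,0.17],[0,0,0.17]]' --dp '[[0.02,-0.04,0],[0.03,-0.03,0],[0.03,-0.03,0],[0.03,-0.03,0],[0.02,-0.02,0]]' --fingers '[0.078,0.078,0.078,0.078,0.078]'

```text
clock: 24.0
position: [591.8, -60.2, 248.5]
ee_rot: [-0.614, 0.789, -0.001, 0.004]
contact_force: [-0.3, 0.3, 0.3]
gripper_width: 77.9
```

Call:
servo_tool --turn '[[0,0,0.1],[0,0,0],[0,0,0],[0,0,0],[0,0,0]]' --dp '[[0,0,-0.02],[0,0,0],[0,0,0],[0,0,0],[0,0,0]]' --fingers '[0.078,0.078,0.078,0.078,0.078]'

```text
clock: 24.62
position: [593.6, -61.5, 229.7]
ee_rot: [-0.652, 0.758, -0.002, 0.005]
contact_force: [0.7, 0.2, 0.5]
gripper_width: 78.0
```

```bash
python3 st.py; cat > white.py <<'E'
from h import *
def wrect(cam="wrist"):
    s=read_state();d=get_image(cam)
    for r in regions_of("white",cam)[:3]:
        reg=r["region"];print(round(r["score"],2),rect(d,reg,8,s if cam=="wrist" else None),d["img"][reg].mean(0).round())
    print("blue",rect(d,hue(d,105,125,150,80),8,s if cam=="wrist" else None))
    return d
if __name__=="__main__":
    d=wrect();save(d,"w7.png");t=get_image("top");print("red in top",hue(t,172,4,130,50).sum())
E
python3 white.py
```

```text
[593.6 -61.5 229.7] yaw 171.43 tiltfix [np.float64(-0.0029), np.float64(0.0107)] w 78.0 [0.7 0.2 0.5] 24.62
0.89 [603.3 -13.2 161.2  61.1  87.6] [214. 213. 206.]
0.89 [370.8 186.2 165.2  61.  -56.7] [224. 159.  34.]
blue [718.8  12.9 159.7  60.3 -90. ]
red in top 0
```

View pics/w7.png

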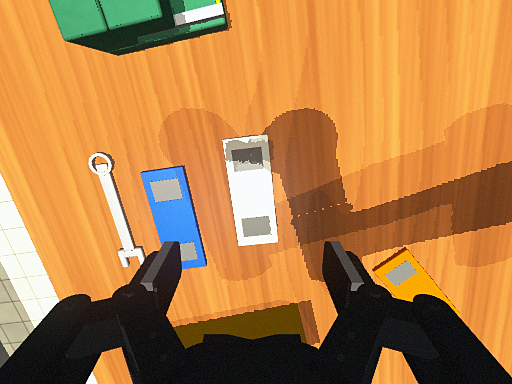

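Call:
servo_tool --turn '[[-0.003,0.011,0.108],[0,0,0],[0,0,0],[0,0,0],[0,0,0]]' --dp '[[0.007,-0.009,-0.05],[0,0,-0.055],[0,0,-0.055],[0,0,-0.03],[0,0,-0.01]]' --fingers '[0.078,0.078,0.078,0.078,0.078]'

```text
clock: 25.4
position: [602.7, -70.5, 27.9]
ee_rot: [-0.694, 0.72, -0.003, 0.003]
contact_force: [1.8, 0.0, 0.3]
gripper_width: 78.2
```

```bash
python3 st.py
```

```text
[602.7 -70.5  27.9] yaw 177.88 tiltfix [np.float64(-0.0006), np.float64(0.0085)] w 78.2 [1.8 0.  0.3] 25.4
```

Call:
servo_tool --turn '[[-0.001,0.008,-0.004],[0,0,0],[0,0,0],[0,0,0],[0,0,0]]' --dp '[[-0.002,0,-0.015],[0,0,-0.014],[0,0,0],[0,0,0],[0,0,0]]' --fingers '[0.078,0.078,0.078,0.058,0.05]'

```text
clock: 26.02
position: [603.7, -70.1, 0.9]
ee_rot: [-0.693, 0.721, -0.003, 0.003]
contact_force: [0.3, 0.0, -0.7]
gripper_width: 57.1
```

Call:
servo_tool --turn '[[0,0,0],[0,0,0],[0,0,0],[0,0,0],[0,0,0]]' --dp '[[0,0,0],[0,0,0],[0,0,0],[0,0,0],[0,0,0]]' --fingers '[0.04,0.04,0.04,0.04,0.04]'

```text
clock: 26.65
position: [603.7, -70.1, 1.4]
ee_rot: [-0.693, 0.721, -0.003, 0.003]
contact_force: [-0.8, -0.5, -1.0]
gripper_width: 57.2
```

```bash
python3 st.py
```

```text
[603.7 -70.1   1.4] yaw 177.67 tiltfix [np.float64(-0.0001), np.float64(0.0081)] w 57.2 [-0.8 -0.5 -1. ] 26.65
```

Call:
servo_tool --turn '[[0,0,0],[0,0,0],[0,0,-0.17],[0,0,-0.17],[0,0,-0.17]]' --dp '[[0,0,0.04],[-0.02,0,0.05],[-0.04,-0.01,0.04],[-0.04,-0.03,0],[-0.035,-0.04,0]]' --fingers '[0.04,0.04,0.04,0.04,0.04]'

```text
clock: 27.28
position: [466.9, -150.0, 133.9]
ee_rot: [-0.483, 0.875, -0.003, 0.003]
contact_force: [0.6, -1.6, -0.2]
gripper_width: 57.2
```

Call:
servo_tool --turn '[[0,0,-0.17],[0,0,-0.17],[0,0,-0.17],[0,0,-0.17],[0,0,-0.17]]' --dp '[[-0.02,-0.035,0],[-0.01,-0.035,0],[0,-0.035,0],[0,-0.015,0],[0,0,0]]' --fingers '[0.04,0.04,0.04,0.04,0.04]'

```text
clock: 27.9
position: [431.4, -275.2, 135.0]
ee_rot: [-0.063, 0.998, -0.004, 0.002]
contact_force: [0.0, 0.2, -0.6]
gripper_width: 57.2
```

```bash
python3 st.py
```

```text
[ 431.4 -275.2  135. ] yaw 97.25 tiltfix [np.float64(0.0075), np.float64(0.0044)] w 57.2 [ 0.   0.2 -0.6] 27.9
```

Call:
servo_tool --turn '[[0.007,0.004,-0.07],[0,0,0],[0,0,0],[0,0,0],[0,0,0]]' --dp '[[0,-0.0035,-0.04],[0,0,-0.04],[0,0,-0.019],[0,0,0],[0,0,0]]' --fingers '[0.04,0.04,0.04,0.04,0.04]'

```text
clock: 28.52
position: [431.9, -279.8, 35.0]
ee_rot: [-0.026, 1.0, -0.001, 0.002]
contact_force: [0.4, -1.7, 0.2]
gripper_width: 57.3
```

```bash
python3 st.py; python3 - <<'E'
from h import *
s=read_state();d=get_image("wrist")
for r in regions_of("white","wrist")[:2]:
    m=r["region"].copy();print(r["score"],r["box"],rect(d,m,s["position"][2]+6,s),d["img"][m].mean(0).round())
E
```

```text
[ 431.9 -279.8   35. ] yaw 92.98 tiltfix [np.float64(0.0018), np.float64(0.0034)] w 57.3 [ 0.4 -1.7  0.2] 28.52
0.89 [198.9, 208.9, 108.1, 129.5] [ 451.  -277.6   89.3   59.9    4.2] [191. 190. 179.]
0.83 [221.8, 0.0, 138.5, 148.6] [ 336.3 -267.7   64.5   48.6  -10.1] [ 83. 220. 210.]
```

Call:
servo_tool --turn '[[0.002,0.003,-0.006],[0,0,0],[0,0.004,0],[0,0,0],[0,0,0]]' --dp '[[0.025,0.0027,-0.001],[0.025,0.0014,-0.001],[0.025,0.0014,-0.001],[0,0,-0.001],[0,0,0]]' --fingers '[0.04,0.04,0.04,0.04,0.04]'

```text
clock: 29.25
position: [510.6, -274.4, 36.4]
ee_rot: [-0.023, 1.0, -0.001, 0.003]
contact_force: [-0.5, 0.5, -0.9]
gripper_width: 57.2
```

```bash
python3 st.py
```

```text
[ 510.6 -274.4   36.4] yaw 92.6 tiltfix [np.float64(0.0016), np.float64(0.0051)] w 57.2 [-0.5  0.5 -0.9] 29.25
```

Call:
servo_tool --turn '[[0.002,0.005,0],[0,0,0],[0,0.001,0],[0,0,0],[0,0,0]]' --dp '[[0.014,0.0014,-0.002],[0.012,0.0007,-0.002],[0.01,0.0005,-0.001],[0,0,0],[0,0,0]]' --fingers '[0.04,0.04,0.04,0.04,0.04]'

```text
clock: 29.88
position: [548.2, -271.8, 31.5]
ee_rot: [-0.022, 1.0, 0.0, -0.001]
contact_force: [-0.1, 0.0, -0.4]
gripper_width: 56.9
```

```bash
python3 st.py
```

```text
[ 548.2 -271.8   31.5] yaw 92.56 tiltfix [np.float64(-0.0006), np.float64(-0.0012)] w 56.9 [-0.1  0.  -0.4] 29.88
```

Call:
servo_tool --turn '[[0,0,0],[0,0,0],[0,0,0],[0,0,0],[0,0,0]]' --dp '[[0.007,0.0004,0.0005],[0.004,0.0002,0],[0.003,0.0002,0],[0.002,0,0],[0,0,0]]' --fingers '[0.04,0.04,0.04,0.04,0.04]'

```text
clock: 30.5
position: [563.9, -270.8, 31.9]
ee_rot: [-0.022, 1.0, 0.001, -0.002]
contact_force: [0.0, -0.5, -0.3]
gripper_width: 57.0
```

Call:
servo_tool --turn '[[0,0,0],[0,0,0],[0,0,0],[0,0,0],[0,0,0]]' --dp '[[0.002,0,0],[0.002,0,0],[0.002,0,0],[0.002,0,0],[0.001,0,0]]' --fingers '[0.04,0.04,0.04,0.04,0.04]'

```text
clock: 31.12
position: [564.0, -270.5, 30.8]
ee_rot: [-0.02, 1.0, 0.003, -0.012]
contact_force: [-3.7, 1.3, 1.6]
gripper_width: 56.9
```

```bash
python3 st.py
```

```text
[ 564.  -270.5   30.8] yaw 92.34 tiltfix [np.float64(-0.0052), np.float64(-0.0234)] w 56.9 [-3.7  1.3  1.6] 31.12
```

Call:
servo_tool --turn '[[0,0,0],[0,0,0],[0,0,0],[0,0,0],[0,0,0]]' --dp '[[0,0,0],[0,0,0],[0,0,0],[0,0,0],[0,0,0]]' --fingers '[0.06,0.078,0.078,0.078,0.078]'

```text
clock: 31.75
position: [568.8, -271.0, 32.3]
ee_rot: [-0.021, 1.0, 0.001, -0.007]
contact_force: [-0.1, -0.1, -0.3]
gripper_width: 78.0
```

Call:
servo_tool --turn '[[-0.005,-0.022,0.008],[0,0,0],[0,0,0],[0,0,0],[0,0,0]]' --dp '[[0,0,0.03],[-0.02,0,0.04],[-0.03,0,0.05],[-0.03,0,0.05],[0,0,0]]' --fingers '[0.078,0.078,0.078,0.078,0.078]'

```text
clock: 32.38
position: [486.9, -270.9, 206.6]
ee_rot: [-0.026, 1.0, -0.002, 0.005]
contact_force: [-0.1, 0.2, 0.1]
gripper_width: 77.8
```

```bash
python3 st.py; python3 - <<'E'
from h import *
s=read_state();d=get_image("wrist");save(d,"w8.png")
for r in regions_of("white","wrist")[:2]:
    m=r["region"].copy();q=rect(d,m,38,s);print(r["score"],q,"tail x",q[0]-q[2]/2)
E
```

```text
[ 486.9 -270.9  206.6] yaw 92.99 tiltfix [np.float64(0.0039), np.float64(0.0106)] w 77.8 [-0.1  0.2  0.1] 32.38
0.88 [ 344.4 -265.7   63.9   54.7  -10. ] tail x 312.45
0.7 [ 603.3 -267.6  130.3   59.7    3.2] tail x 538.15
```

Call:
servo_tool --turn '[[0.004,0.01,0],[0,0,0],[0,0,0],[0,0,0],[0,0,0]]' --dp '[[0.05,0.001,0],[0.05,0.001,0],[0.05,0.001,0],[0.033,0,-0.02],[0,0,-0.02]]' --fingers '[0,0,0,0,0]'

```text
clock: 33.1
position: [673.7, -265.1, 149.6]
ee_rot: [-0.026, 1.0, 0.004, -0.01]
contact_force: [-0.6, 1.3, 0.3]
gripper_width: 0.4
```

Call:
servo_tool --turn '[[-0.008,-0.025,0],[0,0,0],[0,0,0],[0,0,0],[0,0,0]]' --dp '[[0,0,-0.012],[0,0,-0.01],[0,0,-0.008],[0,0,-0.004],[0,0,-0.002]]' --fingers '[0,0,0,0,0]'

```text
clock: 33.72
position: [673.7, -264.4, 114.3]
ee_rot: [-0.029, 1.0, -0.002, -0.004]
contact_force: [-4.1, 1.0, 8.9]
gripper_width: -0.0
```

```bash
python3 st.py
```

```text
[ 673.7 -264.4  114.3] yaw 93.32 tiltfix [np.float64(0.0044), np.float64(-0.0086)] w -0.0 [-4.1  1.   8.9] 33.73
```

Call:
servo_tool --turn '[[0,0,0],[0,0,0],[0,0,0],[0,0,0],[0,0,0]]' --dp '[[0,0,-0.003],[0,0,-0.003],[0,0,-0.003],[0,0,-0.003],[0,0,-0.003]]' --fingers '[0,0,0,0,0]'

```text
clock: 34.35
position: [673.8, -264.4, 114.1]
ee_rot: [-0.032, 0.999, -0.005, -0.006]
contact_force: [-4.0, 1.7, 13.1]
gripper_width: -0.1
```

Call:
servo_tool --turn '[[0,0,0],[0.01,-0.015,-0.008],[0,0,0],[0,0,0],[0,0,0]]' --dp '[[0,0,0.03],[0,-0.001,0.04],[-0.05,-0.002,0.01],[-0.055,-0.002,0],[-0.006,-0.001,-0.02]]' --fingers '[0,0,0.078,0.078,0.078]'

```text
clock: 34.98
position: [562.0, -269.8, 171.8]
ee_rot: [-0.029, 1.0, 0.0, 0.0]
contact_force: [0.8, -0.5, -0.6]
gripper_width: 54.9
```

```bash
python3 st.py
```

```text
[ 562.  -269.8  171.8] yaw 93.28 tiltfix [np.float64(-0.0006), np.float64(0.0007)] w 54.9 [ 0.8 -0.5 -0.6] 34.98
```

Call:
servo_tool --turn '[[0,0,0],[0,0,0],[0,0,0],[0,0,0],[0,0,0]]' --dp '[[-0.002,-0.001,0],[0,0,-0.04],[0,0,-0.045],[0,0,-0.04],[0,0,-0.012]]' --fingers '[0.078,0.078,0.078,0.078,0.078]'

```text
clock: 35.6
position: [563.0, -271.4, 30.5]
ee_rot: [-0.029, 1.0, -0.0, 0.0]
contact_force: [-0.5, -0.4, 0.4]
gripper_width: 78.2
```

Call:
servo_tool --turn '[[0,0,0],[0,0,0],[0,0,0],[0,0,0],[0,0,0]]' --dp '[[0,0,0],[0,0,0],[0,0,0],[0,0,0],[0,0,0]]' --fingers '[0.05,0.04,0.04,0.04,0.04]'

```text
clock: 36.22
position: [563.9, -271.7, 33.7]
ee_rot: [-0.03, 1.0, -0.001, 0.0]
contact_force: [-1.4, 0.1, -0.4]
gripper_width: 56.6
```

```bash
python3 st.py
```

```text
[ 563.9 -271.7   33.7] yaw 93.4 tiltfix [np.float64(0.001), np.float64(0.001)] w 56.6 [-1.4  0.1 -0.4] 36.23
```

Call:
servo_tool --turn '[[0,0,0],[0,0,0],[0,0,0],[0,0,0],[0,0,0]]' --dp '[[0,0,0],[0,0,0],[0,0.0005,-0.004],[0,0,-0.004],[0,0,-0.002]]' --fingers '[0.078,0.078,0.078,0.078,0.078]'

```text
clock: 36.85
position: [567.0, -271.7, 24.9]
ee_rot: [-0.03, 1.0, -0.002, 0.004]
contact_force: [-0.2, 0.3, 0.4]
gripper_width: 78.1
```

Call:
servo_tool --turn '[[0,0,0],[0,0,0],[0,0,0],[0,0,0],[0,0,0]]' --dp '[[0,0,-0.001],[0,0,-0.001],[0,0,0],[0,0,0],[0,0,0]]' --fingers '[0.05,0.04,0.04,0.04,0.04]'

```text
clock: 37.48
position: [567.2, -271.8, 24.0]
ee_rot: [-0.03, 1.0, -0.002, 0.004]
contact_force: [-0.8, -0.2, 1.2]
gripper_width: 57.8
```

```bash
python3 st.py
```

```text
[ 567.2 -271.8   24. ] yaw 93.48 tiltfix [np.float64(0.0036), np.float64(0.0087)] w 57.8 [-0.8 -0.2  1.2] 37.48
```

Call:
servo_tool --turn '[[0,0,0],[0,0,0],[0,0,0],[0,0,0],[0,0,0]]' --dp '[[-0.01,-0.0005,0.003],[-0.04,-0.0022,0],[-0.04,-0.0022,0],[-0.04,-0.0022,0],[0,0,0.02]]' --fingers '[0.04,0.04,0.04,0.04,0.04]'

```text
clock: 38.1
position: [427.7, -277.6, 44.1]
ee_rot: [-0.03, 1.0, -0.0, 0.0]
contact_force: [1.1, 0.0, -1.1]
gripper_width: 58.0
```

Call:
servo_tool --turn '[[0,0,0],[0,0,0],[0,0,0],[0,0,0],[0,0,0]]' --dp '[[0,0.02,0.05],[-0.01,0.05,0.04],[-0.01,0.055,0.01],[-0.01,0.055,0],[0,0.055,0]]' --fingers '[0.04,0.04,0.04,0.04,0.04]'

```text
clock: 38.72
position: [393.5, -41.7, 146.3]
ee_rot: [-0.025, 1.0, 0.001, 0.002]
contact_force: [0.8, 0.1, -0.3]
gripper_width: 58.4
```

Call:
servo_tool --turn '[[0,0,0.01],[0,0,0.01],[0,0,0.01],[0,0,0],[0,0,0]]' --dp '[[0,0.055,0],[0,0.055,0],[0,0.055,0],[0,0.03,0],[0,0,0]]' --fingers '[0.04,0.04,0.04,0.04,0.04]'

```text
clock: 39.35
position: [389.0, 160.2, 146.5]
ee_rot: [-0.043, 0.999, 0.001, 0.003]
contact_force: [0.1, -0.5, -0.0]
gripper_width: 58.1
```

```bash
python3 st.py
```

```text
[389.  160.2 146.5] yaw 94.91 tiltfix [np.float64(-0.0031), np.float64(0.0051)] w 58.1 [ 0.1 -0.5 -0. ] 39.35
```

Call:
servo_tool --turn '[[-0.003,0,0.004],[0,0,0],[0,0,0],[0,0,0],[0,0,0]]' --dp '[[0,0.04,-0.005],[0,0.015,-0.004],[0,0,0],[0,0,0],[0,0,0]]' --fingers '[0.04,0.04,0.04,0.04,0.04]'

```text
clock: 39.98
position: [386.7, 210.2, 136.3]
ee_rot: [-0.042, 0.999, -0.002, 0.001]
contact_force: [0.4, -1.2, -1.3]
gripper_width: 58.2
```

```bash
python3 st.py;  cat > held2.py <<'E'
from h import *
from scipy.optimize import brentq
import sys
q=sys.argv[1];s=read_state();d=get_image("wrist");z0=s["position"][2];save(d,"held_%s.png"%q,(150,190,362,384),3.7)
c=[r for r in regions_of(q,"wrist") if 230<r["box"][0]+r["box"][2]/2<285 and r["box"][1]>170]
m=c[0]["region"]; print(c[0]["score"],c[0]["box"])
P=[]
ys=np.where(m.sum(1)>40)[0]
for r in range(ys[0]+5,ys[-1]-3,6):
    x=np.where(m[r])[0];e=np.array([[x[0]-.5,r],[x[-1]+.5,r]])
    w=lambda h:np.linalg.norm(np.diff(toz(d,e,z0+h,s),axis=0))-60.1
    try:h=brentq(w,-40,60)
    except ValueError: continue
    p=toz(d,e,z0+h,s).mean(0);P.append([*p,h])
P=np.array(P);print(P.round(1).tolist())
print("median h(top-TCP)",np.median(P[:,3]).round(2),"tail x",toz(d,[[256,ys[0]]],z0+np.median(P[:,3]),s)[0,:2].round(1))
E
python3 held2.py white
```

```text
[386.7 210.2 136.3] yaw 94.85 tiltfix [np.float64(0.003), np.float64(0.0012)] w 58.2 [ 0.4 -1.2 -1.3] 39.98
0.6 [196.5, 209.6, 114.8, 129.7]
[[362.0, 208.9, 147.3, 11.0], [364.4, 208.9, 149.4, 13.1], [367.9, 209.4, 149.3, 13.0], [371.4, 209.4, 149.2, 12.8], [375.0, 210.0, 149.1, 12.7], [380.0, 210.1, 146.6, 10.3], [383.7, 210.7, 146.4, 10.1], [388.4, 211.1, 145.1, 8.7], [391.5, 211.4, 146.1, 9.8], [395.5, 212.0, 146.0, 9.7], [399.6, 212.0, 145.8, 9.5], [400.9, 212.7, 149.4, 13.0], [404.1, 213.0, 150.5, 14.1], [409.2, 212.9, 149.1, 12.8], [414.5, 213.3, 147.7, 11.4], [417.8, 213.6, 148.9, 12.5], [422.2, 214.2, 148.7, 12.4], [426.7, 214.3, 148.6, 12.3], [431.3, 215.0, 148.5, 12.1], [436.0, 215.1, 148.3, 12.0]]
median h(top-TCP) 12.19 tail x [358.5 211. ]
```

Call:
servo_tool --turn '[[0.003,0,0.007],[0,0,0],[0,0,0],[0,0,0],[0,0,0]]' --dp '[[0,0.0095,0.001],[0.01,0.001,0],[0.015,0.0014,0],[0,0,0],[0,0,0]]' --fingers '[0.04,0.04,0.04,0.04,0.04]'

```text
clock: 40.7
position: [414.4, 223.2, 137.5]
ee_rot: [-0.046, 0.999, 0.0, 0.001]
contact_force: [-0.8, 0.5, 0.0]
gripper_width: 58.3
```

```bash
python3 st.py
```

```text
[414.4 223.2 137.5] yaw 95.23 tiltfix [np.float64(-0.0008), np.float64(0.0019)] w 58.3 [-0.8  0.5  0. ] 40.7
```

Call:
servo_tool --turn '[[0,0,0],[0,0,0],[0,0,0],[0,0,0],[0,0,0]]' --dp '[[0.006,-0.0002,0],[0.006,0.0005,0],[0.006,0.0005,0],[0.006,0.0005,0],[0,0,0]]' --fingers '[0.04,0.04,0.04,0.04,0.04]'

```text
clock: 41.32
position: [439.9, 224.4, 137.5]
ee_rot: [-0.046, 0.999, 0.0, 0.001]
contact_force: [0.8, -1.0, -1.1]
gripper_width: 57.8
```

```bash
python3 st.py
```

```text
[439.9 224.4 137.5] yaw 95.24 tiltfix [np.float64(-0.0006), np.float64(0.0017)] w 57.8 [ 0.8 -1.  -1.1] 41.33
```

Inside with no contact; on to the limit, then release.

Call:
servo_tool --turn '[[0,0,0],[0,0,0],[0,0,0],[0,0,0],[0,0,0]]' --dp '[[0.012,0.0011,0],[0.015,0.0014,0],[0.015,0.0014,0],[0.01,0.001,0],[0,0,0]]' --fingers '[0.04,0.04,0.04,0.04,0.04]'

```text
clock: 41.95
position: [496.3, 229.7, 137.2]
ee_rot: [-0.046, 0.999, 0.0, 0.001]
contact_force: [-0.4, -0.1, -1.0]
gripper_width: 58.3
```

Call:
servo_tool --turn '[[0,0,0],[0,0,0],[0,0,0],[0,0,0],[0,0,0]]' --dp '[[0.012,0.0011,0],[0.012,0.0011,0],[0.01,0.0009,0],[0,0,0],[0,0,0]]' --fingers '[0.04,0.04,0.04,0.04,0.04]'

```text
clock: 42.58
position: [532.3, 232.8, 136.9]
ee_rot: [-0.046, 0.999, 0.0, 0.001]
contact_force: [-0.0, -0.4, -1.5]
gripper_width: 58.2
```

```bash
python3 st.py
```

```text
[532.3 232.8 136.9] yaw 95.23 tiltfix [np.float64(-0.0002), np.float64(0.0011)] w 58.2 [-0.  -0.4 -1.5] 42.58
```

Call:
servo_tool --turn '[[0,0,0],[0,0,0],[0,0,0],[0,0,0],[0,0,0]]' --dp '[[0.002,0,0],[0,0,0],[0,0,0],[0,0,0],[0,0,0]]' --fingers '[0.05,0.07,0.078,0.078,0.078]'

```text
clock: 43.2
position: [534.2, 233.0, 137.9]
ee_rot: [-0.046, 0.999, 0.0, 0.001]
contact_force: [0.6, -0.5, 0.2]
gripper_width: 78.0
```

```bash
python3 st.py; python3 - <<'E'
from h import *
d=get_image("wrist");save(d,"w9.png")
for r in regions_of("white","wrist")[:3]:print(r["score"],r["box"],d["img"][r["region"]].mean(0).round())
E
```

```text
[534.2 233.  137.9] yaw 95.28 tiltfix [np.float64(-0.001), np.float64(0.0026)] w 78.0 [ 0.6 -0.5  0.2] 43.2
0.97 [115.5, 0.0, 157.0, 66.5] [244. 214.  65.]
```

View pics/w9.png

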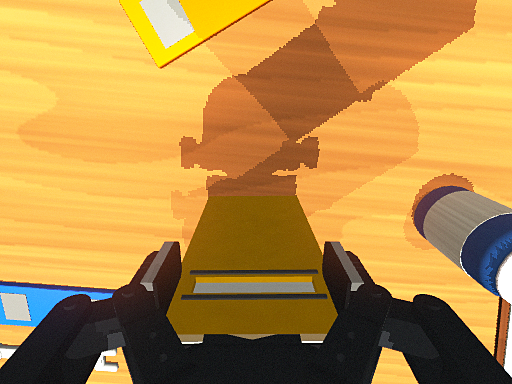

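Call:
servo_tool --turn '[[0,0,0],[0,0,0],[0,0,0],[0,0,0.17],[0,0,0.17]]' --dp '[[-0.05,-0.005,0],[-0.02,0,0.04],[0,-0.03,0.05],[0,-0.05,0.01],[0,-0.05,0]]' --fingers '[0.078,0.078,0.078,0.078,0.078]'

```text
clock: 43.92
position: [461.3, 96.2, 239.3]
ee_rot: [-0.222, 0.975, -0.002, 0.002]
contact_force: [-0.0, -0.3, -0.4]
gripper_width: 77.6
```

Call:
servo_tool --turn '[[0,0,0.17],[0,0,0.17],[0,0,0.17],[0,0,0.17],[0,0,0.17]]' --dp '[[0.035,-0.045,0],[0.045,-0.03,0],[0.045,-0.02,0],[0.045,-0.02,0],[0.04,-0.01,0]]' --fingers '[0.078,0.078,0.078,0.078,0.078]'

```text
clock: 44.55
position: [671.5, -31.5, 242.3]
ee_rot: [-0.609, 0.793, -0.0, 0.005]
contact_force: [1.0, 0.4, -0.0]
gripper_width: 77.9
```

Call:
servo_tool --turn '[[0,0,0.17],[0,0,0.04],[0,0,0],[0,0,0],[0,0,0]]' --dp '[[0.01,0,-0.02],[0,0,0],[0,0,0],[0,0,0],[0,0,0]]' --fingers '[0.078,0.078,0.078,0.078,0.078]'

```text
clock: 45.18
position: [684.0, -33.2, 219.0]
ee_rot: [-0.69, 0.724, 0.001, 0.004]
contact_force: [-0.7, 0.9, 0.4]
gripper_width: 77.8
```

```bash
python3 st.py; python3 - <<'E'
from h import *
s=read_state();d=get_image("wrist")
print("blue",rect(d,hue(d,105,125,150,80),8,s))
for r in regions_of("spanner","wrist")[:1]:print(rect(d,r["region"],4,s))
E
```

```text
[684.  -33.2 219. ] yaw 177.28 tiltfix [np.float64(-0.007), np.float64(0.0049)] w 77.8 [-0.7  0.9  0.4] 45.17
blue [719.6  13.5 159.2  59.3 -90. ]
```

Call:
servo_tool --turn '[[-0.007,0.005,0.042],[0,0,0],[0,0,0],[0,0,0],[0,0,0]]' --dp '[[0.034,-0.009,-0.03],[0,0,-0.055],[0,0,-0.055],[0,0,-0.035],[0,0,-0.01]]' --fingers '[0.078,0.078,0.078,0.078,0.078]'

```text
clock: 45.9
position: [720.3, -41.8, 34.5]
ee_rot: [-0.706, 0.708, -0.003, 0.004]
contact_force: [-0.7, 0.4, -0.3]
gripper_width: 78.0
```

```bash
python3 st.py
```

```text
[720.3 -41.8  34.5] yaw 179.8 tiltfix [np.float64(-0.0006), np.float64(0.0105)] w 78.0 [-0.7  0.4 -0.3] 45.9
```

Call:
servo_tool --turn '[[-0.001,0.01,0],[0,0,0],[0,0,0],[0,0,0],[0,0,0]]' --dp '[[-0.002,0,-0.02],[0,0,-0.014],[0,0,-0.002],[0,0,0],[0,0,0]]' --fingers '[0.078,0.078,0.078,0.058,0.05]'

```text
clock: 46.52
position: [721.6, -41.4, 1.5]
ee_rot: [-0.706, 0.708, -0.003, 0.003]
contact_force: [0.1, 0.3, -0.5]
gripper_width: 56.9
```

Call:
servo_tool --turn '[[0,0,0],[0,0,0],[0,0,0],[0,0,0],[0,0,0]]' --dp '[[0,0,0],[0,0,0],[0,0,0],[0,0,0],[0,0,0]]' --fingers '[0.04,0.04,0.04,0.04,0.04]'

```text
clock: 47.15
position: [721.6, -41.4, 2.0]
ee_rot: [-0.706, 0.708, -0.003, 0.003]
contact_force: [0.4, 0.3, 0.1]
gripper_width: 57.0
```

```bash
python3 st.py
```

```text
[721.6 -41.4   2. ] yaw 179.84 tiltfix [np.float64(-0.0002), np.float64(0.0093)] w 57.0 [0.4 0.3 0.1] 47.15
```

Call:
servo_tool --turn '[[0,0,0],[0,0,0],[0,0,-0.17],[0,0,-0.17],[0,0,-0.17]]' --dp '[[0,0,0.04],[-0.03,0,0.05],[-0.05,0,0.04],[-0.055,-0.02,0],[-0.055,-0.03,0]]' --fingers '[0.04,0.04,0.04,0.04,0.04]'

```text
clock: 47.78
position: [530.0, -90.9, 132.5]
ee_rot: [-0.499, 0.866, -0.003, 0.004]
contact_force: [0.6, 0.3, -1.0]
gripper_width: 56.6
```

Call:
servo_tool --turn '[[0,0,-0.17],[0,0,-0.17],[0,0,-0.17],[0,0,-0.17],[0,0,-0.17]]' --dp '[[-0.04,-0.04,0],[-0.03,-0.04,0],[-0.01,-0.04,0],[0,-0.03,0],[0,-0.005,0]]' --fingers '[0.04,0.04,0.04,0.04,0.04]'

```text
clock: 48.4
position: [442.0, -250.8, 135.0]
ee_rot: [-0.083, 0.997, -0.005, 0.003]
contact_force: [0.4, 1.1, -1.1]
gripper_width: 57.0
```

```bash
python3 st.py
```

```text
[ 442.  -250.8  135. ] yaw 99.51 tiltfix [np.float64(0.0096), np.float64(0.0073)] w 57.0 [ 0.4  1.1 -1.1] 48.4
```

Call:
servo_tool --turn '[[0.009,0.007,-0.112],[0,0,0],[0,0,0],[0,0,0],[0,0,0]]' --dp '[[-0.01,-0.026,-0.03],[0,0,-0.045],[0,0,-0.024],[0,0,0],[0,0,0]]' --fingers '[0.04,0.04,0.04,0.04,0.04]'

```text
clock: 49.02
position: [433.1, -279.4, 36.3]
ee_rot: [-0.024, 1.0, -0.002, 0.003]
contact_force: [0.2, 0.4, -0.1]
gripper_width: 57.0
```

```bash
python3 st.py; python3 - <<'E'
from h import *
s=read_state();d=get_image("wrist")
m=hue(d,105,125,150,60);m[:170]=0;print(m.sum(),rect(d,m,s["position"][2]+6,s))
E
```

```text
[ 433.1 -279.4   36.3] yaw 92.73 tiltfix [np.float64(0.0031), np.float64(0.0055)] w 57.0 [ 0.2  0.4 -0.1] 49.02
4721 [ 427.8 -278.9   59.9   44.2  -87.2]
```

Call:
servo_tool --turn '[[0.003,0.005,0.005],[0,0,0],[0,0.004,0],[0,0,0],[0,0,0]]' --dp '[[0.025,0.0028,-0.002],[0.025,0.0014,-0.001],[0.025,0.0014,-0.001],[0,0,-0.001],[0,0,0]]' --fingers '[0.04,0.04,0.04,0.04,0.04]'

```text
clock: 49.7
position: [512.8, -273.6, 38.1]
ee_rot: [-0.027, 1.0, -0.001, 0.004]
contact_force: [0.1, -0.7, -0.0]
gripper_width: 56.8
```

```bash
python3 st.py
```

```text
[ 512.8 -273.6   38.1] yaw 93.08 tiltfix [np.float64(0.0025), np.float64(0.0073)] w 56.8 [ 0.1 -0.7 -0. ] 49.7
```

Call:
servo_tool --turn '[[0.002,0.007,0],[0,0,0],[0,0.001,0],[0,0,0],[0,0,0]]' --dp '[[0.012,0.0012,-0.003],[0.012,0.0007,-0.002],[0.01,0.0005,-0.001],[0,0,0],[0,0,0]]' --fingers '[0.04,0.04,0.04,0.04,0.04]'

```text
clock: 50.32
position: [548.3, -271.2, 32.2]
ee_rot: [-0.027, 1.0, -0.0, -0.001]
contact_force: [-0.3, 0.2, -1.4]
gripper_width: 57.0
```

```bash
python3 st.py
```

```text
[ 548.3 -271.2   32.2] yaw 93.05 tiltfix [np.float64(0.0003), np.float64(-0.0011)] w 57.0 [-0.3  0.2 -1.4] 50.33
```

Call:
servo_tool --turn '[[0,0,0],[0,0,0],[0,0,0],[0,0,0],[0,0,0]]' --dp '[[0.007,0.0004,0.0005],[0.005,0.0002,0],[0.003,0.0002,0],[0.002,0,0],[0,0,0]]' --fingers '[0.04,0.04,0.04,0.04,0.04]'

```text
clock: 50.95
position: [566.0, -270.4, 32.8]
ee_rot: [-0.026, 1.0, -0.0, -0.001]
contact_force: [-0.5, -0.2, -1.0]
gripper_width: 56.8
```

Call:
servo_tool --turn '[[0,0,0],[0,0,0],[0,0,0],[0,0,0],[0,0,0]]' --dp '[[0.002,0,0],[0.002,0,0],[0.002,0,0],[0.002,0,0],[0.001,0,0]]' --fingers '[0.04,0.04,0.04,0.04,0.04]'

```text
clock: 51.58
position: [566.1, -269.8, 31.1]
ee_rot: [-0.025, 1.0, 0.002, -0.011]
contact_force: [-3.7, -0.2, 1.8]
gripper_width: 56.9
```

```bash
python3 st.py
```

```text
[ 566.1 -269.8   31.1] yaw 92.83 tiltfix [np.float64(-0.0042), np.float64(-0.0214)] w 56.9 [-3.7 -0.2  1.8] 51.58
```

Call:
servo_tool --turn '[[0,0,0],[0,0,0],[0,0,0],[0,0,0],[0,0,0]]' --dp '[[0,0,0],[0,0,0],[0,0,0],[0,0,0],[0,0,0]]' --fingers '[0.06,0.078,0.078,0.078,0.078]'

```text
clock: 52.2
position: [571.3, -270.5, 32.9]
ee_rot: [-0.026, 1.0, 0.001, -0.005]
contact_force: [-0.1, 0.1, -0.1]
gripper_width: 78.1
```

Call:
servo_tool --turn '[[-0.004,-0.021,0],[0,0,0],[0,0,0],[0,0,0],[0,0,0]]' --dp '[[0,0,0.03],[-0.02,0,0.04],[-0.03,0,0.05],[-0.03,0,0.05],[0,0,0]]' --fingers '[0.078,0.078,0.078,0.078,0.078]'

```text
clock: 52.82
position: [489.2, -270.4, 207.0]
ee_rot: [-0.026, 1.0, -0.002, 0.006]
contact_force: [1.2, -0.2, -0.6]
gripper_width: 77.8
```

```bash
python3 st.py; python3 - <<'E'
from h import *
s=read_state();d=get_image("wrist")
q=rect(d,hue(d,105,125,150,60),38,s);print(q,"tail x",q[0]-q[2]/2)
E
```

```text
[ 489.2 -270.4  207. ] yaw 93.0 tiltfix [np.float64(0.0041), np.float64(0.012)] w 77.8 [ 1.2 -0.2 -0.6] 52.83
[ 586.6 -268.1   91.6   59.     3.4] tail x 540.8000000000001
```

```bash
python3 - <<'E'
from h import *
s=read_state();d=get_image("wrist")
for a in((100,130,80,30),(95,135,60,20)):
    q=rect(d,hue(d,*a),38,s);print(q,"tail x",q[0]-q[2]/2)
r=regions_of("blue","wrist")[0];q=rect(d,r["region"],38,s);print(r["score"],q,q[0]-q[2]/2)
v=int(proj(d,[[538,-270.9,38]],s)[0,1]);u=int(proj(d,[[538,-270.9,38]],s)[0,0]);print(u,v);print(d["img"][v-6:v+8,u].tolist(),[np.round(toz(d,[[u,k]],38,s)[0,0],1) for k in range(v-6,v+8)])
save(d,"w10.png",(200,190,300,350),5)
E
```

```text
[ 604.  -267.1  130.7   59.8    3.1] tail x 538.65
[ 604.  -267.1  130.6   60.     3. ] tail x 538.7
0.88 [ 604.7 -266.6  133.    58.9    3.9] 538.2
248 209
[[149, 85, 52], [143, 84, 53], [138, 81, 52], [146, 84, 56], [148, 81, 51], [144, 82, 46], [118, 72, 59], [61, 53, 101], [63, 56, 105], [80, 145, 255], [87, 168, 255], [82, 165, 251], [83, 160, 251], [84, 160, 250]] [np.float64(529.7), np.float64(531.0), np.float64(532.3), np.float64(533.6), np.float64(534.9), np.float64(536.2), np.float64(537.5), np.float64(538.9), np.float64(540.2), np.float64(541.5), np.float64(542.8), np.float64(544.1), np.float64(545.5), np.float64(546.8)]
```

View pics/w10.png

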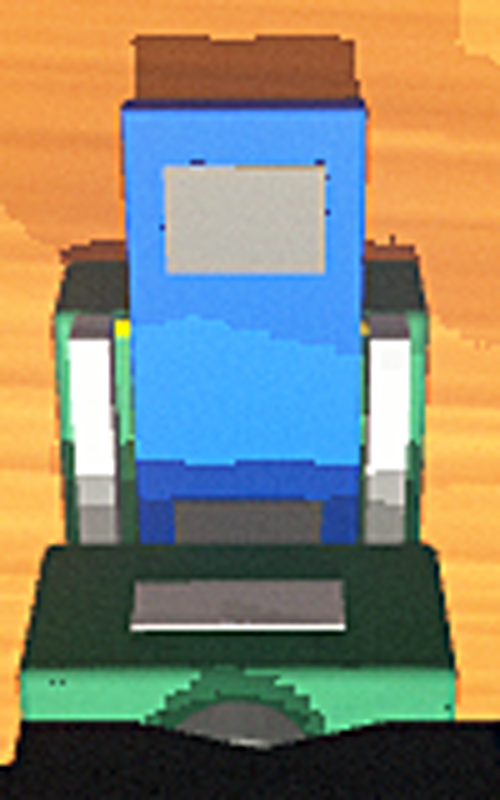

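```bash
python3 - <<'E'
from h import *
s=read_state();d=get_image("wrist")
f=lambda p,z:np.round(toz(d,np.array(p)/5+[200-.4,190-.4],z,s)[:,:2],1).tolist()
print("tail",f([[124,109],[365,107]],38),"bed",f([[55,313],[427,312]],30))
E
```

```text
tail [[539.0, -298.5], [535.5, -240.9]] bed [[600.8, -315.9], [595.6, -219.7]]
```

Blue is home: the overhang measures 61–62 mm. Now I press.

Call:
servo_tool --turn '[[0.004,0.012,0],[0,0,0],[0,0,0],[0,0,0],[0,0,0]]' --dp '[[0.05,0.001,0],[0.05,0.001,0],[0.05,0.001,0],[0.031,0,-0.02],[0,0,-0.02]]' --fingers '[0,0,0,0,0]'

```text
clock: 53.65
position: [673.9, -264.7, 147.7]
ee_rot: [-0.027, 1.0, 0.004, -0.014]
contact_force: [-0.4, -0.2, 0.1]
gripper_width: 0.3
```

Call:
servo_tool --turn '[[-0.008,-0.025,0],[0,0,0],[0,0,0],[0,0,0],[0,0,0]]' --dp '[[0,0,-0.012],[0,0,-0.01],[0,0,-0.008],[0,0,-0.004],[0,0,-0.002]]' --fingers '[0,0,0,0,0]'

```text
clock: 54.28
position: [674.0, -264.2, 114.3]
ee_rot: [-0.03, 1.0, -0.003, -0.008]
contact_force: [-4.0, 1.9, 9.2]
gripper_width: -0.1
```

Call:
servo_tool --turn '[[0,0,0],[0,0,0],[0,0,0],[0,0,0],[0,0,0]]' --dp '[[0,0,-0.003],[0,0,-0.003],[0,0,-0.003],[0,0,-0.003],[0,0,-0.003]]' --fingers '[0,0,0,0,0]'

```text
clock: 54.9
position: [674.1, -264.2, 114.1]
ee_rot: [-0.033, 0.999, -0.006, -0.01]
contact_force: [-5.1, 3.3, 15.0]
gripper_width: -0.3
```

```bash
python3 st.py
```

```text
[ 674.1 -264.2  114.1] yaw 93.83 tiltfix [np.float64(0.0125), np.float64(-0.0196)] w -0.3 [-5.1  3.3 15. ] 54.9
```

Call:
servo_tool --turn '[[0,0,0],[0.012,-0.018,-0.012],[0,0,0],[0,0,0],[0,0,0]]' --dp '[[0,0,0.03],[0,-0.001,0.04],[-0.05,-0.002,0.01],[-0.055,-0.002,0],[-0.006,-0.001,-0.02]]' --fingers '[0,0,0.078,0.078,0.078]'

```text
clock: 55.52
position: [562.5, -269.7, 171.6]
ee_rot: [-0.028, 1.0, 0.0, -0.003]
contact_force: [1.5, -0.3, 0.0]
gripper_width: 54.4
```

Call:
servo_tool --turn '[[0,0,0],[0,0,0],[0,0,0],[0,0,0],[0,0,0]]' --dp '[[-0.003,-0.001,0],[0,0,-0.04],[0,0,-0.045],[0,0,-0.04],[0,0,-0.012]]' --fingers '[0.078,0.078,0.078,0.078,0.078]'

```text
clock: 56.15
position: [562.4, -271.3, 30.0]
ee_rot: [-0.029, 1.0, -0.0, -0.003]
contact_force: [0.5, -0.5, 1.2]
gripper_width: 78.3
```

```bash
python3 st.py
```

```text
[ 562.4 -271.3   30. ] yaw 93.35 tiltfix [np.float64(0.0008), np.float64(-0.0067)] w 78.3 [ 0.5 -0.5  1.2] 56.15
```

Call:
servo_tool --turn '[[0,-0.006,0],[0,0,0],[0,0,0],[0,0,0],[0,0,0]]' --dp '[[-0.002,0,-0.003],[0,0,-0.003],[0,0,-0.002],[0,0,0],[0,0,0]]' --fingers '[0.078,0.078,0.078,0.078,0.078]'

```text
clock: 56.78
position: [564.2, -272.2, 25.9]
ee_rot: [-0.03, 1.0, -0.002, 0.003]
contact_force: [0.7, -0.5, -0.8]
gripper_width: 77.9
```

Call:
servo_tool --turn '[[0,0,0],[0,0,0],[0,0,0],[0,0,0],[0,0,0]]' --dp '[[0,0,-0.001],[0,0,0],[0,0,0],[0,0,0],[0,0,0]]' --fingers '[0.05,0.04,0.04,0.04,0.04]'

```text
clock: 57.4
position: [564.5, -272.3, 26.0]
ee_rot: [-0.03, 1.0, -0.002, 0.004]
contact_force: [0.4, 0.6, 1.5]
gripper_width: 58.1
```

```bash
python3 st.py
```

```text
[ 564.5 -272.3   26. ] yaw 93.45 tiltfix [np.float64(0.0038), np.float64(0.0082)] w 58.1 [0.4 0.6 1.5] 57.4
```

Call:
servo_tool --turn '[[0,0,0],[0,0,0],[0,0,0],[0,0,0],[0,0,0]]' --dp '[[-0.01,-0.0005,0.003],[-0.04,-0.0022,0],[-0.04,-0.0022,0],[-0.04,-0.0022,0],[0,0,0.02]]' --fingers '[0.04,0.04,0.04,0.04,0.04]'

```text
clock: 58.02
position: [424.8, -277.9, 46.2]
ee_rot: [-0.029, 1.0, -0.0, -0.0]
contact_force: [1.1, -0.4, -0.1]
gripper_width: 57.9
```

Call:
servo_tool --turn '[[0,0,0],[0,0,0],[0,0,0],[0,0,0],[0,0,0]]' --dp '[[0,0.02,0.05],[-0.01,0.05,0.04],[-0.01,0.055,0.01],[-0.01,0.055,0],[0,0.055,0]]' --fingers '[0.04,0.04,0.04,0.04,0.04]'

```text
clock: 58.65
position: [390.1, -42.0, 148.5]
ee_rot: [-0.024, 1.0, 0.001, 0.001]
contact_force: [1.0, 1.2, -1.4]
gripper_width: 58.3
```

Call:
servo_tool --turn '[[0,0,0.01],[0,0,0.01],[0,0,0.01],[0,0,0],[0,0,0]]' --dp '[[0,0.055,0],[0,0.055,0],[0,0.055,0],[0,0.055,0],[0,0.02,0]]' --fingers '[0.04,0.04,0.04,0.04,0.04]'

```text
clock: 59.28
position: [385.1, 204.9, 148.9]
ee_rot: [-0.041, 0.999, 0.002, 0.002]
contact_force: [-0.8, -0.5, -0.9]
gripper_width: 58.1
```

```bash
python3 st.py
```

```text
[385.1 204.9 148.9] yaw 94.72 tiltfix [np.float64(-0.0034), np.float64(0.0035)] w 58.1 [-0.8 -0.5 -0.9] 59.27
```

Call:
servo_tool --turn '[[-0.003,-0.002,0.009],[0,0,0],[0,0,0],[0,0,0],[0,0,0]]' --dp '[[0,0.013,-0.008],[0,0,-0.002],[0,0,0],[0,0,0],[0,0,0]]' --fingers '[0.04,0.04,0.04,0.04,0.04]'

```text
clock: 59.9
position: [383.8, 214.4, 137.2]
ee_rot: [-0.044, 0.999, -0.001, 0.001]
contact_force: [-0.8, -0.3, 0.1]
gripper_width: 57.9
```

```bash
python3 st.py;python3 held2.py blue
```

```text
[383.8 214.4 137.2] yaw 95.06 tiltfix [np.float64(0.0026), np.float64(0.0024)] w 57.9 [-0.8 -0.3  0.1] 59.9
0.68 [194.9, 209.9, 114.9, 127.8]
[[362.1, 213.0, 145.2, 7.9], [365.1, 213.3, 146.2, 9.0], [368.7, 213.8, 146.0, 8.8], [371.1, 213.8, 148.3, 11.0], [376.1, 214.5, 145.7, 8.5], [380.7, 214.9, 144.3, 7.1], [383.8, 215.2, 145.4, 8.2], [388.6, 215.6, 144.0, 6.8], [391.8, 215.9, 145.1, 7.9], [396.8, 216.3, 143.6, 6.4], [398.2, 216.4, 147.3, 10.1], [402.4, 217.1, 147.1, 9.9], [405.6, 217.3, 148.2, 11.0], [410.9, 217.8, 146.8, 9.6], [414.2, 218.1, 148.0, 10.7], [418.7, 218.8, 147.8, 10.6], [424.4, 219.3, 146.3, 9.1], [427.8, 219.6, 147.5, 10.3], [432.5, 220.3, 147.3, 10.1]]
median h(top-TCP) 9.11 tail x [358.5 215.3]
```

Call:
servo_tool --turn '[[0.003,0,-0.006],[0,0,0],[0,0,0],[0,0,0],[0,0,0]]' --dp '[[0,0.005,0.002],[0.01,0.001,0],[0.013,0.0012,0],[0,0,0],[0,0,0]]' --fingers '[0.04,0.04,0.04,0.04,0.04]'

```text
clock: 60.62
position: [409.2, 222.7, 139.6]
ee_rot: [-0.041, 0.999, 0.001, 0.002]
contact_force: [-0.0, 0.3, -0.4]
gripper_width: 58.2
```

```bash
python3 st.py
```

```text
[409.2 222.7 139.6] yaw 94.69 tiltfix [np.float64(-0.0014), np.float64(0.0032)] w 58.2 [-0.   0.3 -0.4] 60.62
```

Call:
servo_tool --turn '[[0,0,0.003],[0,0,0],[0,0,0],[0,0,0],[0,0,0]]' --dp '[[0.006,-0.0002,0],[0.006,0.0005,0],[0.006,0.0005,0],[0.006,0.0005,0],[0,0,0]]' --fingers '[0.04,0.04,0.04,0.04,0.04]'

```text
clock: 61.25
position: [434.8, 224.0, 139.5]
ee_rot: [-0.043, 0.999, 0.001, 0.002]
contact_force: [-0.7, 0.1, -0.7]
gripper_width: 58.0
```

```bash
python3 st.py
```

```text
[434.8 224.  139.5] yaw 94.88 tiltfix [np.float64(-0.0011), np.float64(0.003)] w 58.0 [-0.7  0.1 -0.7] 61.25
```

Call:
servo_tool --turn '[[0,0,0],[0,0,0],[0,0,0],[0,0,0],[0,0,0]]' --dp '[[0.012,0.0011,0],[0.015,0.0014,0],[0.015,0.0014,0],[0.013,0.001,0],[0,0,0]]' --fingers '[0.04,0.04,0.04,0.04,0.04]'

```text
clock: 61.88
position: [494.5, 229.3, 139.2]
ee_rot: [-0.042, 0.999, 0.001, 0.002]
contact_force: [0.1, 0.1, -0.3]
gripper_width: 57.9
```

Call:
servo_tool --turn '[[0,0,0],[0,0,0],[0,0,0],[0,0,0],[0,0,0]]' --dp '[[0.012,0.0011,0],[0.012,0.0011,0],[0.012,0.0009,0],[0,0,0],[0,0,0]]' --fingers '[0.04,0.04,0.04,0.04,0.04]'

```text
clock: 62.5
position: [532.6, 232.3, 138.9]
ee_rot: [-0.042, 0.999, 0.0, 0.001]
contact_force: [-0.0, -0.3, -1.4]
gripper_width: 58.1
```

```bash
python3 st.py
```

```text
[532.6 232.3 138.9] yaw 94.87 tiltfix [np.float64(-0.0007), np.float64(0.0025)] w 58.1 [-0.  -0.3 -1.4] 62.5
```

Call:
servo_tool --turn '[[0,0,0],[0,0,0],[0,0,0],[0,0,0],[0,0,0]]' --dp '[[0.001,0,0],[0,0,0],[0,0,0],[0,0,0],[0,0,0]]' --fingers '[0.05,0.07,0.078,0.078,0.078]'

```text
clock: 63.12
position: [533.4, 232.6, 139.9]
ee_rot: [-0.043, 0.999, 0.001, 0.002]
contact_force: [-0.3, 0.6, 0.3]
gripper_width: 78.4
```

Call:
servo_tool --turn '[[0,0,0],[0,0,0],[0,0,0],[0,0,0],[0,0,0]]' --dp '[[-0.04,-0.004,0],[-0.05,-0.02,0.03],[-0.02,-0.055,0.04],[0,-0.06,0.03],[0,-0.06,0.02]]' --fingers '[0.078,0.078,0.078,0.078,0.078]'

```text
clock: 63.75
position: [422.5, 44.2, 254.1]
ee_rot: [-0.047, 0.999, -0.001, 0.002]
contact_force: [0.9, -0.5, -0.9]
gripper_width: 77.9
```

Call:
servo_tool --turn '[[0,0,0],[0,0,0],[0,0,0],[0,0,0],[0,0,0]]' --dp '[[0,-0.06,0],[0,-0.06,0],[0,-0.06,0],[0,-0.03,0],[0,0,0]]' --fingers '[0.078,0.078,0.078,0.078,0.078]'

```text
clock: 64.38
position: [421.8, -174.8, 258.3]
ee_rot: [-0.045, 0.999, -0.0, 0.007]
contact_force: [0.7, -0.8, -1.0]
gripper_width: 77.9
```

```bash
python3 st.py; python3 - <<'E'
from h import *
t=get_image("top");c=get_image("scene")
a=np.hstack([t["img"][80:330,60:460],c["img"][130:380,50:450]])[:,:,::-1];cv2.imwrite("pics/end.png",a)
for q in("drawer","can","spanner"):print(q,[(round(r["score"],2),np.round(r["box"]).tolist()) for r in search_frame(q,"top")][:1])
E
```

```text
[ 421.8 -174.8  258.3] yaw 95.2 tiltfix [np.float64(-0.0005), np.float64(0.0148)] w 77.9 [ 0.7 -0.8 -1. ] 64.38
drawer [(0.65, [392.0, 166.0, 42.0, 61.0])]
can [(0.71, [80.0, 180.0, 33.0, 21.0])]
spanner [(0.69, [226.0, 112.0, 51.0, 12.0])]
```

View pics/end.png

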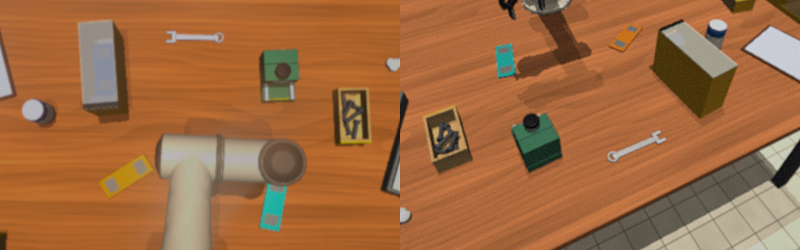

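The final picture shows no tallies left on the counter and a bluish plate under the box's clear lid. The drawer, can, spanner and look-alikes are where they were.

```bash
python3 -c "
from bench import *
print(job_done())"
```

```text
the job is handed in; nothing more can be done
None
```

All three tallies were there. I stamped red, white and blue in that order and pushed each through the slot before starting the next. The job was handed in at about 64 s of the 210 s allowed.

- **Backstop:** each tally stopped against the backstop with about 4 N of resistance. The overhang measured 62 mm for red and 61 mm for blue; 62 mm means fully home. White's end was within 0.4 mm of red's.
- **Press:** each time the plunger went down to 114 mm above the counter, its stop, and stayed there for over 0.6 s at 12–15 N.
- **Box:** each tally went through the slot without measurable contact. The wrist picture after white's release shows the slot empty. The last top and scene pictures show no red, white or blue tally on the counter and a bluish plate under the box's clear lid.
- **Bystanders:** the drawer, can and spanner were found within 2 pixels of where they started. The robot is clear of everything.

**Disagreements:**
- Width-based estimates of how high a tally sat in the grip differed from the geometry by up to about 2 mm, so I aimed each tally mid-slot.
- I let go of white and gripped it again lower before pulling it out, because the first grip was near the pad tips.
- I saw no sign of a grip slackening or a tally being knocked aside.

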